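# Home a specimen jar under the imaging hood

### The arm

A 6-joint arm with a two-finger parallel gripper is mounted at the origin on the work surface. World frame = base frame: x ahead of the robot, y to its left, z up, the work surface at z = 0. Lengths are in mm, angles in rad, forces in N, time in s.
With the tool pointing down it reaches from about 275 to 1000 mm from the base axis. Payload 8.4 kg.
Tool frame: the origin (TCP) lies midway between the tips of the shut fingers; the grasp point (between the pads) lies 19 mm behind it; x points along the fingers, z is the direction in which the jaws open and shut, and the axes are right-handed (so a half turn about x gives the same grasp; the last joint's range is limited). The gripper opens to 85 mm and grips with 20 to 120 N. Pads are 22 mm wide; open, the fingers measure 114 mm over their backs; the gripper's body (76 mm by 85 mm) begins 54 mm behind the grasp point. The pads swing forward as they close: fully open they stand 13 mm farther back than shut.
Start: joints at [1.137, 0.353, 1.633, -0, 1.155, -0.002], TCP at [261.565, 567.637, 231.281] pointing down, gripper open.
Joint ranges: [-2.63, 2.63], [-0.92, 2.1], [0.06, 2.66], [-1.3, 4.44], [0, 2.69], [-3.02, 3.02]. Speed limits (rad/s): [2.22, 2.22, 2.79, 3.14, 3.14, 3.14].

### API

Orientations are given as a unit quaternion [w, x, y, z].
In Python, from cell import manip, get_image, camera_params, close_job gives the robot as it stands.
- The arm moves only by the tool jog_arm, never from a script. Its argument "increments" is a list of rows, each a list of 2 entries, a list of its own where there are three numbers: the shift along the tool's x, y, z each as a share of 0.8 m, from -1 to 1, then the turn, a rotation vector about the tool's x, y, z each as a share of pi rad, from -1 to 1. In form: [[[dx, dy, dz], [ax, ay, az]], ...]. A call has 1 to 12 rows; each row is the pose to reach, as a shift and turn from the pose commanded when the call began, along the tool's axes at that moment, turning the shorter way round; what a row does not reach only later rows make up. A row lasts 1/10 s, in which the tool goes at most 50 mm and 8.59 degrees, less where a joint would pass 70% of its speed; a pose out of reach is approached as far as the arm can. A call with a number of a shift or a turn outside -1 to 1 is refused whole. A call with a gripper value outside its range is refused whole. "fingers" is the gripper command: -1 is shut, 1 is fully open, values between are in proportion, set as the call begins (left out, the last holds). The fingers move at their own pace and stop on an object; "squeeze" is the grip in N (left out, the last holds). Time passes only in rows, so rows that repeat a pose let the fingers close. It gives the time, the measured TCP pose, the force and the opening at its end, in the units of the state.
- manip.get_state(): the state, without advancing time (a new reading comes with each control period).
- get_image(name): name is "scene" or "side" or "wrist"; returns (picture, depth): 400x640x3 uint8, red, green, blue; 400x640 float32, mm along the optical axis (not along the pixel's ray), 0 where there is no reading.
- camera_params(name): a dict with "fx", "fy", "cx", "cy" (pixels), "T" (4x4, takes a point from camera to world coordinates); the wrist camera has in their place "hand_eye" (4x4, takes a point from camera to tool coordinates, whose origin is the TCP and whose axes are the tool frame's). Camera axes: x right, y up, looking along -z (the intrinsics and any distortion apply to the point x, -y, -z); pixel columns grow to the right and rows downward; lengths in mm; the calibration is good to about 2 mm. A picture is of the moment at which its call begins: read the wrist's pose just before it. camera_params takes no time and is no camera call.
- close_job(): hands the job in, once; it reports no verdict.
The state is a dict: "clock": time; "joint_pos": joint angles; "dq": joint speeds; "joint_torque": joint torques, N m; "tool_pos": TCP position; "eef_rot": TCP orientation; "ft_force": force on the tool from outside, world axes, zero at the start; "moment": the same for the moment, N m; "width": opening from 0.0 (shut) to 1.0 (fully open).
Only numpy, scipy, OpenCV 4.12 (cv2) and the standard library are available. Lean on these libraries where they do the work, as an engineer would, in place of code of your own. Each camera call takes 0.05 s, during which the arm holds its last target.

### The job

Lift the loose blue cap off the jar in the white lane and set it flat in the green tray. Then take the yellow-footed pusher by its leaning blue handle and, never pushing the jar with the gripper itself, nudge the jar gently along the lane into the imaging hood, finishing in small taps until it is fully home against the hard stop hidden inside. Stand the pusher back on its black rubber pad, let go, and leave the other things on the bench where they are.

Things in the scene. Friction and masses are not known exactly. Their poses are not given: they have to be found in the camera images.
- stand: Imaging stand, fixed. Origin: at bench level on the lane's centre line, below the hood's front; x runs along the lane into the hood, z up. White lane floor x -190 to +150 mm, its top 6 mm above the bench, between aluminium fences 76 mm apart inside, 10 mm thick, tops at 22 mm.
- hood (a point): Hood of the stand; this point is the top of its opening, 98 mm above the stand's origin. White box from here back 140 mm, 132 wide, top at 200 (camera on it to 249), sides and back closed. A black visor juts out 25 mm in front, at heights 170 to 200: a vertical gripper cannot follow the pusher to the end, so keep it leaning back with the handle.
- jar: Clear round specimen jar, 70 mm diameter, 72 mm tall, 0.2 to 0.4 kg, yellow medium inside. Origin: centre of its underside. It stands loose on the lane floor, centre 95 to 115 mm before the hood's front, and slides along the lane against 1 to 5 N of friction. With the cap on it is too tall for the hood.
- cap: Loose blue cap: plug 58 mm diameter x 6 mm under a disc 76 mm diameter x 8 mm; on it an upright white knob, 28 mm diameter x 34 mm. Origin: centre of the plug's underside; z up along the knob: disc's top at z 14 mm, knob's top at 48 mm. It just rests in the jar's mouth, 0.06 kg.
- tray: Green open square tray, fixed, 120 mm outside, walls 5 mm thick and 20 mm high, inner floor 5 mm above the bench. Origin: centre of its underside. It stands either beyond the lane or past the hood.
- pad: Black rubber parking pad, fixed, 150 (x) x 120 (y) x 4 mm thick. Origin: centre of its underside, on the bench.
- pusher: Pusher, 0.32 kg, standing on the pad. Yellow foot block 55 (x) x 50 (y) x 26 mm high with a flat front face; origin: bottom of that face, middle of its width; x points forward, the way it pushes; the foot lies at x -55 to 0. A blue bar handle, 24 mm wide (y), 16 thick, 95 long, rises from the foot's top and leans back (to -x) 35 degrees from vertical; its end is 102 mm up.
- pusher_grip (a point): Point in the middle of the handle, 65 mm along it: at x -52, y 0, z +77 mm from the pusher's origin. Grip here across the 24 mm width (along the pusher's y), with the fingers along the handle.
- pusher_foot (a point): Middle of the underside of the pusher's foot, at x -27.5 mm from the pusher's origin.
- stop (a joint): Light feeler (under 0.5 N) on the hidden stop in the hood, m: 0 untouched (springs back). The jar presses it in over the last 6 mm, so it reads about 0.006 when the jar is fully home against the hard block. That block's face lies somewhere 65 to 90 mm behind the hood's front (jar centre at stand x 30 to 55 mm), different each time, not seen from outside.
- tipbox: Bystander: yellow pipette-tip box with green top, 85 x 115 x 58 mm, loose. Origin: centre of its underside.
- bottle: Bystander: green bottle with red cap, 60 mm diameter, 150 mm tall, loose. Origin: centre of its underside.
- spare_jar: Bystander: another capped specimen jar, 70 mm diameter, 80 mm tall, without a knob, loose. Origin: centre of its underside.
Not all that is in view belongs to the job. What is shaped like the cap but orange or purple is not meant.

How it is judged (in metres and radians):
On the way, in this order (a step that is already met when the one before it is completed fails the run):
1. the cap lies flat in the tray, let go (horizontal distance between cap and tray below 0.026 m and z of cap in the frame of tray below 0.01 m and angle between cap's own z axis and vertical below 0.12 rad and linear speed of cap below 0.03 m/s and contact force between the fingers and cap below 0.1 N), for 0.2 s.
2. the jar has been pushed by the pusher fully home against the stop (value of joint stop above 0.004 m and x of jar in the frame of stand above 0.02 m and angle between jar's own z axis and vertical below 0.1 rad and contact force between pusher and jar above 0.3 N), for 0.05 s.
3. the pusher stands on its pad again, let go (z of pusher in the frame of pad below 0.008 m and x of pusher_foot in the frame of pad between -0.075 and 0.075 m and y of pusher_foot in the frame of pad between -0.06 and 0.06 m and angle between pusher's own z axis and vertical below 0.1 rad and contact force between the fingers and pusher below 0.1 N), for 0.2 s.
At the end, for the whole second after the job is handed in: the cap lies flat in the tray (centre within 26 mm of the tray's), the jar stands upright in the hood within 2 mm of the hard stop (feeler pressed in more than 4 mm), the pusher stands on its foot on the pad with the middle of its foot over the pad, all at rest and released (horizontal distance between cap and tray below 0.026 m and z of cap in the frame of tray below 0.01 m and angle between cap's own z axis and vertical below 0.12 rad and value of joint stop above 0.004 m and x of jar in the frame of stand above 0.02 m and angle between each of jar, pusher's own z axis and vertical below 0.1 rad and z of pusher in the frame of pad below 0.008 m and x of pusher_foot in the frame of pad between -0.075 and 0.075 m and y of pusher_foot in the frame of pad between -0.06 and 0.06 m and linear speed of each of cap, jar, pusher below 0.02 m/s); the robot touches nothing.
It fails at once if the jar pushed by the gripper or arm (contact force between any of the fingers, the arm and jar above 4 N).
It fails at once if the jar rammed (pusher on jar over 30 N, or the jar faster than 0.3 m/s) (contact force between pusher and jar above 30 N or linear speed of jar above 0.3 m/s).
It fails at once if the jar tipped over 20 degrees or lifted out of its lane (angle between jar's own z axis and vertical above 0.35 rad or z of jar in the frame of stand above 0.03 m).
It fails at once if a bystander moved over 20 mm or tipped (distance of any of tipbox, bottle, spare_jar from where it was at the start of the episode above 0.02 m or angle between any of tipbox, bottle, spare_jar's own z axis and vertical above 0.3 rad).
It also fails if it takes over 72 s, if anything falls off the work surface, if the arm or the gripper's body presses on something with over 40 N, if the wrist force passes 120 N, or if a joint passes its speed limit or range.

## Working session

There is one attempt and no reset: what is moved stays moved. The work goes in short steps, Python scripts to look and compute and a tool call to move; the robot and the scene stay as the last step left them, time stands still between calls to the robot, and variables do not carry over. Pictures are saved under pics/ and viewed, and the job is handed in when it is done.

Besides the shell and the picture viewer there is one more tool, called after "Call:" as name(argument=value, ...), one argument or row to a line, values as JSON. jog_arm: Moves the arm, as the interface text tells. Its arguments: {"type":"object","properties":{"increments":{"type":"array"},"fingers":{"type":"number"},"squeeze":{"type":"number"}},"required":["increments"]}

```bash
ls; mkdir -p pics
python3 - <<'E'
from cell import manip,get_image,camera_params
import cv2,numpy as np
print(manip.get_state())
for n in ['scene','side']:
    p,d=get_image(n); cv2.imwrite(f'pics/{n}0.png',p[:,:,::-1]); np.save(f'{n}0.npy',d)
    print(n,camera_params(n))
print(camera_params('wrist'))
E
```

```text
pics
{'clock': 0.0, 'joint_pos': array([ 1.13659946e+00,  3.53669498e-01,  1.63416141e+00,  1.75680592e-05,
        1.15519813e+00, -2.41529080e-03]), 'dq': array([-2.04226287e-03,  4.96764249e-04, -2.33601736e-05,  2.21545739e-04,
       -4.54503115e-04, -2.10803273e-04]), 'joint_torque': array([ 1.91808984e-03, -6.05260921e+01, -3.42072022e+01,  1.00653281e-04,
        9.42972751e-03, -3.09054576e-05]), 'tool_pos': array([261.35216824, 567.18942238, 230.53667962]), 'eef_rot': array([ 0.59507159, -0.38154997,  0.59593439,  0.38101395]), 'ft_force': array([ 0.18229043,  0.78603826, -1.07787259]), 'moment': array([ 0.02472601, -0.04798709, -0.03298343]), 'width': 1.0019019719117115}
scene {'fx': 508.4918546979197, 'fy': 508.4918546979197, 'cx': 317.92025474362475, 'cy': 197.0847116607652, 'T': array([[ 1.72689439e-01,  6.60233601e-01, -7.30937719e-01,
        -3.54627536e+02],
       [-9.84883847e-01,  1.25912169e-01, -1.18953491e-01,
        -1.50564424e+02],
       [ 1.34968618e-02,  7.40430765e-01,  6.71997111e-01,
         9.03397009e+02],
       [ 0.00000000e+00,  0.00000000e+00,
[... 257 characters left out ...]
265148e-01, -4.22558522e-01,  6.59904471e-01,
         5.68282955e+02],
       [-6.10941573e-03,  8.44730513e-01,  5.35157019e-01,
         5.87166849e+02],
       [ 0.00000000e+00,  0.00000000e+00,  0.00000000e+00,
         1.00000000e+00]])}
{'fx': 315.06758488449196, 'fy': 315.06758488449196, 'cx': 324.3090778469334, 'cy': 199.0615549559358, 'hand_eye': array([[ 1.81092737e-03,  2.72746330e-01, -9.62084279e-01,
        -1.43647342e+02],
       [ 9.77236858e-04,  9.62084915e-01,  2.72748349e-01,
         6.92022635e+01],
       [ 9.99997883e-01, -1.43411167e-03,  1.47572814e-03,
        -5.57560655e-01],
       [ 0.00000000e+00,  0.00000000e+00,  0.00000000e+00,
         1.00000000e+00]])}
```

View pics/scene0.png

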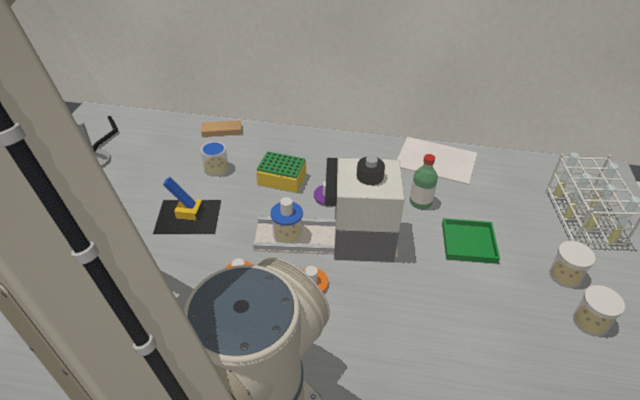

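View pics/side0.png

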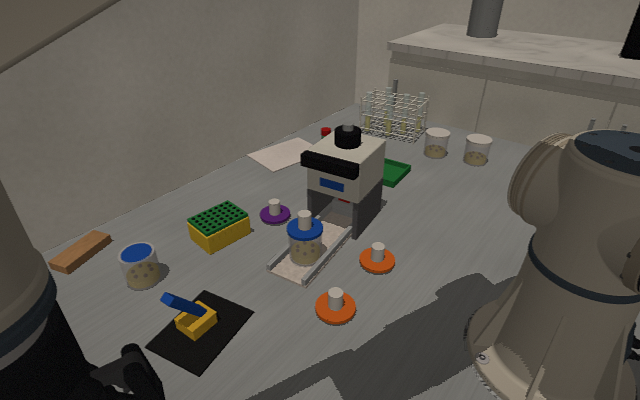

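The scene view shows the pad and pusher at (188,212), the lane with the blue-capped jar at (287,225), the hood at (368,205) and the tray at (470,240). The bottle, tip box and spare jar, plus the orange and purple decoys, are also visible. Next I'll enlarge crops.

```bash
cat > h.py <<'E'
import numpy as np,cv2
from scipy.spatial.transform import Rotation as R
from cell import manip,get_image,camera_params
def tool(st=None):
    st=st or manip.get_state(); T=np.eye(4); w,x,y,z=st['eef_rot']
    T[:3,:3]=R.from_quat([x,y,z,w]).as_matrix(); T[:3,3]=st['tool_pos']; return T
def cam(n,Tt=None):
    c=camera_params(n); T=c['T'] if 'T' in c else (tool() if Tt is None else Tt)@c['hand_eye']
    return c,T
def pt(c,T,u,v,d):
    p=np.stack([(np.asarray(u)-c['cx'])/c['fx']*d,-(np.asarray(v)-c['cy'])/c['fy']*d,-d*np.ones_like(u)],-1)
    return p@T[:3,:3].T+T[:3,3]
def onz(c,T,u,v,z):
    r=np.array([(u-c['cx'])/c['fx'],-(v-c['cy'])/c['fy'],-1.])@T[:3,:3].T
    return T[:3,3]+r*(z-T[2,3])/r[2]
def cloud(c,T,D):
    v,u=np.mgrid[:400,:640].astype(float); return pt(c,T,u,v,D)
def proj(c,T,P):
    q=(np.asarray(P)-T[:3,3])@T[:3,:3]; return np.stack([c['cx']-c['fx']*q[...,0]/q[...,2],c['cy']+c['fy']*q[...,1]/q[...,2]],-1)
E
python3 - <<'E'
import cv2
a=cv2.imread('pics/scene0.png');
cv2.imwrite('pics/sc_a.png',cv2.resize(a[130:280,140:340],None,fx=4,fy=4,interpolation=cv2.INTER_CUBIC))
cv2.imwrite('pics/sc_b.png',cv2.resize(a[130:280,320:520],None,fx=4,fy=4,interpolation=cv2.INTER_CUBIC))
a=cv2.imread('pics/side0.png')
cv2.imwrite('pics/sd_a.png',cv2.resize(a[200:380,140:360],None,fx=3.3,fy=3.3,interpolation=cv2.INTER_CUBIC))
E
```

```text
(no output)
```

View pics/sc_a.png

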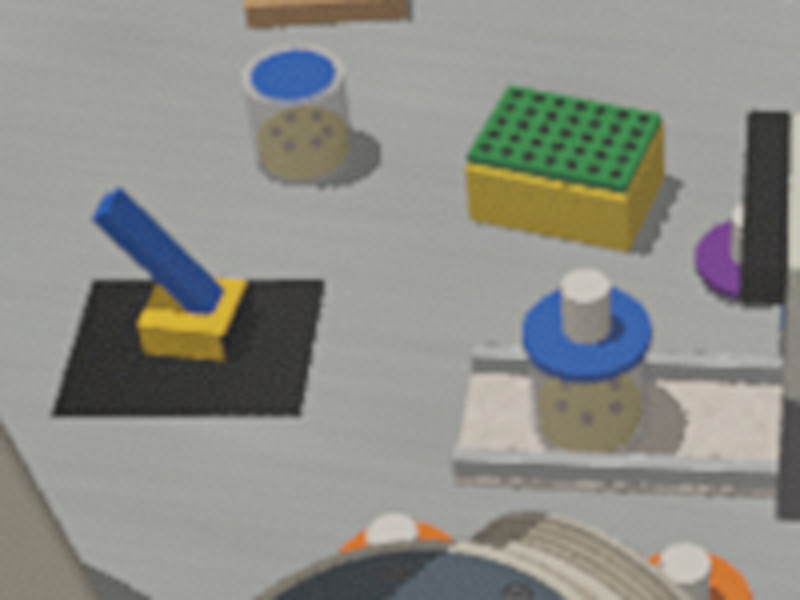

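View pics/sc_b.png

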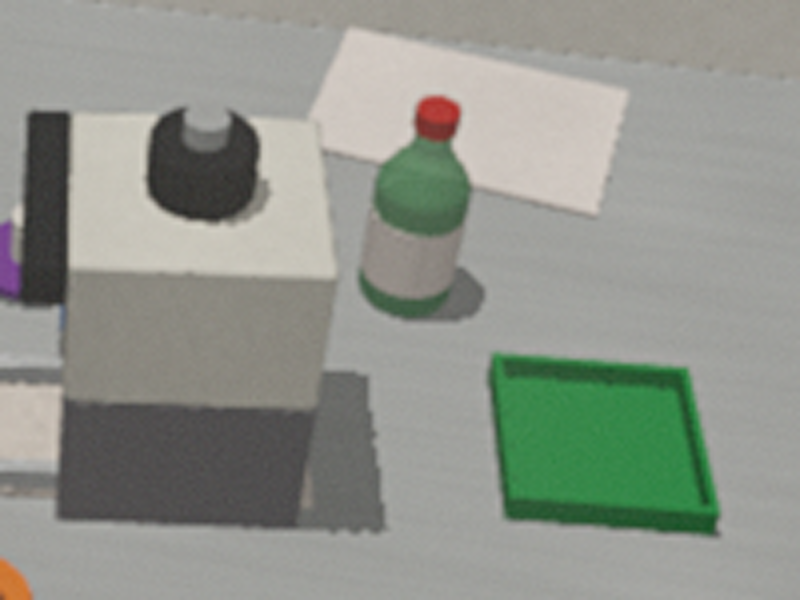

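View pics/sd_a.png

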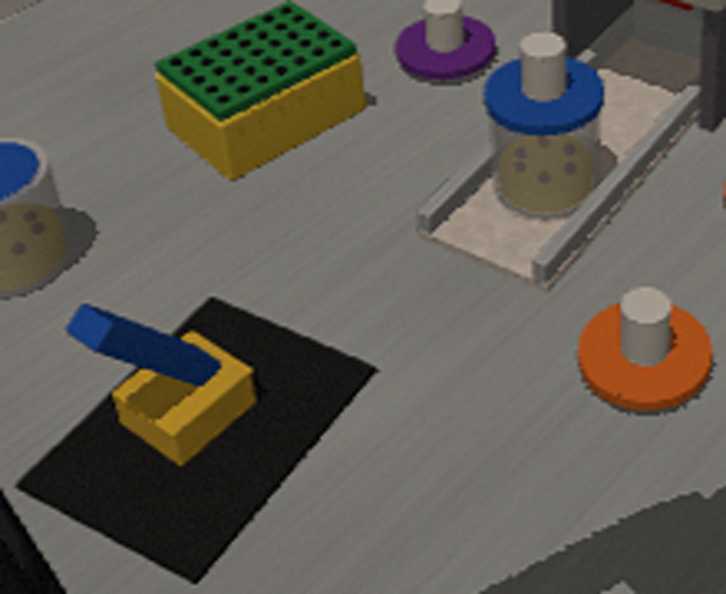

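Run:
```python
from h import *
np.set_printoptions(precision=1,suppress=True)
C={n:(*cam(n),np.load(n+'0.npy'),cv2.imread(f'pics/{n}0.png')) for n in ['scene','side']}
# depth cloud color masks
for n,(c,T,D,im) in C.items():
    P=cloud(c,T,D); hsv=cv2.cvtColor(im,cv2.COLOR_BGR2HSV)
    H,S,V=[hsv[...,i].astype(int) for i in range(3)]
    print(n)
    def show(name,m,zlo,zhi):
        m=m&(P[...,2]>zlo)&(P[...,2]<zhi)&(D>0)
        if m.sum()<5: print(name,'few');return
        q=P[m]; r=cv2.minAreaRect(q[:,:2].astype(np.float32))
        print(name,m.sum(),q.mean(0),'minrect',np.round(r[0],1),np.round(r[1],1),round(r[2],2),'z',np.percentile(q[:,2],[2,50,98]))
    g=(H>50)&(H<75)&(S>150)
    show('tray', g&(P[...,0]>500 if n=='scene' else g)&(P[...,1]<0),-10,40)
    b=(H>100)&(H<125)&(S>140)
    show('blue cap',b,78,92)
    jar=P[...,1]
    show('handle',b&(P[...,1]>250),35,110)
    show('pad',(V<45)&(P[...,1]>200)&(P[...,1]<550),-3,10)
    y=(H>15)&(H<32)&(S>170)
    show('foot',y,26,34)
    show('yellowall',y,5,70)
c,T,_,_=C['scene']
S=lambda x,y:(140+x/4-.4,130+y/4-.4)
for x,y in [(94,281),(324,281),(300,415),(54,415)]: print('pad',onz(c,T,*S(x,y),4))
for x,y in [(587,283)]: print('knob',onz(c,T,*S(x,y),120))
for x,y in [(587,318)]: print('disc',onz(c,T,*S(x,y),86))
S=lambda x,y:(320+x/4-.4,130+y/4-.4)
for x,y in [(492,354),(688,368),(718,517),(508,505)]: print('traytop',onz(c,T,*S(x,y),20))
c,T,_,_=C['side']
S=lambda x,y:(140+x/3.3-.4,200+y/3.3-.4)
for x,y in [(212,297),(378,369),(196,583),(17,486)]: print('pad',onz(c,T,*S(x,y),4))
print('knob',onz(c,T,*S(543,48),120),'disc',onz(c,T,*S(543,87),86))
for x,y in [(419,218),(427,227),(534,265),(549,267),(700,92)]: print('fencetop',onz(c,T,*S(x,y),22))
```

```text
scene
tray 943 [ 543.1 -394.     6.4] minrect [ 545.6 -375.4] [ 96.6 119. ] 2.87 z [ 1.5  5.1 21.1]
blue cap 436 [467.   96.8  85.8] minrect [472.6 185.8] [330.8  73. ] 88.37 z [79.5 85.8 90.2]
handle 495 [565.5 324.4  73.7] minrect [601.  318.7] [ 57.7 233.1] 82.69 z [ 39.   72.3 107.7]
pad 47 [475.1 350.3   4.9] minrect [488.4 335.9] [117.8 106.6] 10.36 z [-0.2  4.6  9.6]
foot 171 [493.4 316.3  29.9] minrect [501.6 318.5] [52.9 54.1] 4.51 z [26.5 30.1 33. ]
yellowall 303 [509.  291.6  27.6] minrect [572.4 220.2] [ 71.6 308.5] 34.36 z [ 8.1 29.1 50.4]
side
tray 511 [ 506.5 -389.5   10.4] minrect [ 516.6 -376.6] [ 82.6 122.9] 4.21 z [ 3.1  7.6 21.6]
blue cap 592 [469.2 103.3  85.9] minrect [478.7 189.1] [336.1  74.6] 86.97 z [79.1 86.5 89.5]
handle 892 [587.  326.4  76.5] minrect [604.6 324.4] [ 64.4 231.8] 84.37 z [ 39.4  73.1 108.6]
pad 3582 [482.5 327.7   4.6] minrect [495.  318.3] [121.  152.5] 10.97 z [2.2 4.6 6.7]
foot 714 [535.9 281.   30.2] minrect [568.3 219.1] [136.3 299.9] 48.05 z [26.6 30.4 33.3]
yellowall 1902 [580.1 225.2  27.3] minrect [571.3 221.6] [136.5 302.5] 46.5 z [ 6.4 29.4 50. ]
pad [537.7 402.4   4. ]
pad [565.6 256.    4. ]
pad [447.4 232.8   4. ]
pad [419.8 378.8   4. ]
knob [473.2  56.7 120. ]
disc [479.7  59.2  86. ]
traytop [ 587.8 -311.9   20. ]
traytop [ 597.9 -431.4   20. ]
traytop [ 476.4 -439.1   20. ]
traytop [ 463.4 -320.2   20. ]
pad [568.2 255.7   4. ]
pad [449.  233.4   4. ]
pad [421.1 380.7   4. ]
pad [538.9 403.2   4. ]
knob [470.2  59.4 120. ] disc [474.8  55.3  86. ]
fencetop [504.5 142.5  22. ]
fencetop [494.8 145.3  22. ]
fencetop [421.1 129.8  22. ]
fencetop [412.9 125.6  22. ]
fencetop [441.1 -73.7  22. ]
```

Run:
```python
from h import *
from scipy.optimize import least_squares
np.set_printoptions(precision=2,suppress=True)
C={n:(*cam(n),np.load(n+'0.npy'),cv2.imread(f'pics/{n}0.png')) for n in ['scene','side']}
for n,(c,T,D,im) in C.items():
    P=cloud(c,T,D); hsv=cv2.cvtColor(im,cv2.COLOR_BGR2HSV)
    H,S,V=[hsv[...,i].astype(int) for i in range(3)]
    X,Y,Z=P[...,0],P[...,1],P[...,2]; ok=D>0
    b=(H>100)&(H<125)&(S>140)&ok&(abs(X-475)<60)&(abs(Y-57)<60)&(Z>80)&(Z<91)
    q=P[b]; print(n,'cap top',np.median(q[:,2]),'rect',cv2.minAreaRect(q[:,:2].astype(np.float32)), cv2.minEnclosingCircle(q[:,:2].astype(np.float32)))
    k=ok&(np.hypot(X-475,Y-57)<35)&(Z>92)&(Z<126); q=P[k]
    f=least_squares(lambda p:np.hypot(q[:,0]-p[0],q[:,1]-p[1])-14,[475,57],loss='soft_l1'); side=q[q[:,2]<116]
    f2=least_squares(lambda p:np.hypot(side[:,0]-p[0],side[:,1]-p[1])-14,[475,57],loss='soft_l1')
    t=q[q[:,2]>117.5]; print('knob',len(q),f2.x,'top',t.mean(0) if len(t) else None,q[:,2].max())
    # fences z 18-25
    fe=ok&(Z>18)&(Z<25)&(X>380)&(X<560)&(Y>-70)&(Y<150)&(S<60)
    q=P[fe]; print('fence',len(q))
    for lo,hi in[(380,450),(470,540)]:
        r=q[(q[:,0]>lo)&(q[:,0]<hi)]
        if len(r)>20:
            a=cv2.fitLine(r[:,:2].astype(np.float32),cv2.DIST_HUBER,0,.01,.01).ravel(); print(lo,len(r),a,'x at y=60:',a[2]+(60-a[3])*a[0]/a[1])
    # hood top z~200
    ht=ok&(Z>195)&(Z<206)&(X>350)&(X<600)&(Y>-250)&(Y<60); q=P[ht]; 
    if len(q)>20: print('hoodtop',len(q),cv2.minAreaRect(q[:,:2].astype(np.float32)),np.median(q[:,2]))
    # pusher handle: PCA
    hb=(H>100)&(H<125)&(S>140)&ok&(Y>300)&(Y<420)&(X<540)&(X>440)&(Z>32)&(Z<110); q=P[hb]
    a=cv2.fitLine(q.astype(np.float32),cv2.DIST_HUBER,0,.01,.01).ravel(); print('handle',len(q),a, q[:,2].max())
    fy=(H>15)&(H<32)&(S>170)&ok&(Y>270)&(Y<380)&(X<540)&(X>440)&(Z>26)&(Z<36); q=P[fy]; print('foottop',len(q),cv2.minAreaRect(q[:,:2].astype(np.float32)),np.median(q[:,2]))
```

```text
scene cap top 85.8631936864823 rect ((465.98907470703125, 56.522586822509766), (69.20216369628906, 70.0155258178711), 14.74422550201416) ((468.7724304199219, 55.66532897949219), 38.14728546142578)
knob 183 [469.8   58.33] top [468.16  57.92 120.03] 123.28557365127347
fence 539
380 353 [  0.13  -0.99 428.33  33.53] x at y=60: 424.85748
470 179 [  0.13  -0.99 515.05  26.38] x at y=60: 510.5841
hoodtop 2451 ((490.90447998046875, -111.39601135253906), (136.98410034179688, 165.3317413330078), 8.492284774780273) 199.872636514624
handle 325 [ -0.03   0.59   0.81 498.47 330.56  74.05] 109.57428482081525
foottop 171 ((501.6202697753906, 318.5491027832031), (52.92552947998047, 54.14960479736328), 4.51020622253418) 30.13486852331573
side cap top 86.54723478245415 rect ((470.3896179199219, 59.83794403076172), (73.11790466308594, 71.9944839477539), 36.10277557373047) ((472.853759765625, 58.514198303222656), 38.64097213745117)
knob 229 [473.54  56.93] top [471.69  58.74 120.57] 122.61499767367337
fence 546
380 364 [  0.13  -0.99 430.72  38.5 ] x at y=60: 427.998
470 172 [  0.14  -0.99 511.61  81.8 ] x at y=60: 514.6484
hoodtop 1618 ((494.7673034667969, -109.55718994140625), (132.52584838867188, 164.40248107910156), 7.600046634674072) 200.53585312370998
handle 487 [  0.01   0.6    0.8  495.92 335.48  73.99] 109.90056869984244
foottop 548 ((506.8550109863281, 318.0168151855469), (52.168617248535156, 57.57549285888672), 3.927290439605713) 30.40437032196928
```

Run:
```python
from h import *
np.set_printoptions(precision=3,suppress=True)
T=tool(); print(T)
p,d=get_image('wrist'); cv2.imwrite('pics/w0.png',p[:,:,::-1]); np.save('w0.npy',d); np.save('w0T.npy',T)
print(manip.get_state()['clock'])
```

```text
[[ -0.     -0.908   0.418 261.387]
 [ -0.001   0.418   0.908 567.245]
 [ -1.     -0.     -0.001 230.634]
 [  0.      0.      0.      1.   ]]
0.15
```

View pics/w0.png

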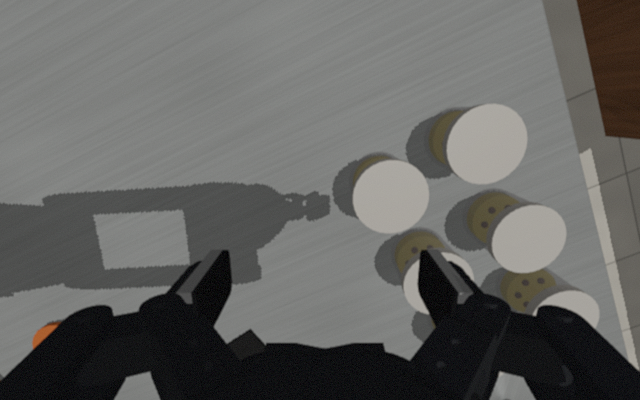

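```bash
cat >> h.py <<'E'
import json,os
def getcmd():
    return np.load('cmd.npy')
def orient(fx,fz):  # tool x dir, tool z dir
    fx=np.array(fx,float);fx/=np.linalg.norm(fx); fz=np.array(fz,float); fz-=fx*(fz@fx); fz/=np.linalg.norm(fz)
    return np.stack([fx,np.cross(fz,fx),fz],1)
def goal(pos,Rm=None,C=None):
    C=getcmd() if C is None else C
    Rm=C[:3,:3] if Rm is None else Rm
    s=C[:3,:3].T@(np.array(pos)-C[:3,3])/800; r=R.from_matrix(C[:3,:3].T@Rm).as_rotvec()/np.pi
    print('row',[[round(float(v),4) for v in s],[round(float(v),4) for v in r]],'mm',round(np.linalg.norm(s)*800),'deg',round(np.linalg.norm(r)*180),'rows>=',round(max(np.linalg.norm(s)*16,np.linalg.norm(r)*180/8.59),1))
def sent(s,r):
    C=getcmd(); N=C.copy(); N[:3,3]=C[:3,3]+C[:3,:3]@(np.array(s)*800); N[:3,:3]=C[:3,:3]@R.from_rotvec(np.array(r)*np.pi).as_matrix(); np.save('cmd.npy',N)
    M=tool(); st=manip.get_state(); print('t',round(st['clock'],2),'pos',np.round(M[:3,3],1),'dpos(meas-cmd)',np.round(M[:3,3]-N[:3,3],1),'ang',round(np.degrees(R.from_matrix(N[:3,:3].T@M[:3,:3]).magnitude()),2),'F',np.round(st['ft_force'],1),'w',round(st['width'],3),'q',np.round(st['joint_pos'],2))
LX=np.array([0.134,-0.991,0]);LY=np.array([0.991,0.134,0])
E
python3 - <<'E'
from h import *
T=tool(); C=T.copy(); C[:3,:3]=orient([0,0,-1],[.4178,.9085,0]); C[:3,3]=[261.565,567.637,231.281]; np.save('cmd.npy',C)
goal([445,281,300],orient([0,0,-1],LY))
c,Tc=cam('scene')
print(onz(c,Tc,140+295/4,130+75/4,80))
E
```

```text
row [[-0.0859, -0.358, -0.2297], [0.32, 0.0, 0.0]] mm 347 deg 58 rows>= 6.9
[678.49246075 302.68177226  80.        ]
```

Call:
jog_arm(
  increments=[
    [[-0.086,-0.358,-0.23],[0.32,0,0]],
    [[-0.086,-0.358,-0.23],[0.32,0,0]],
    [[-0.086,-0.358,-0.23],[0.32,0,0]],
    [[-0.086,-0.358,-0.23],[0.32,0,0]],
    [[-0.086,-0.358,-0.23],[0.32,0,0]],
    [[-0.086,-0.358,-0.23],[0.32,0,0]],
    [[-0.086,-0.358,-0.23],[0.32,0,0]],
    [[-0.086,-0.358,-0.23],[0.32,0,0]],
    [[-0.086,-0.358,-0.23],[0.32,0,0]],
    [[-0.086,-0.358,-0.23],[0.32,0,0]],
  ],
)

```text
clock: 1.15
tool_pos: [444.1, 281.1, 299.7]
eef_rot: [0.705, -0.048, 0.706, 0.048]
ft_force: [0.2, 0.5, -0.3]
width: 1.001
```

Run:
```python
from h import *
sent([-0.086,-0.358,-0.23],[0.32,0,0])
T=tool()
p,d=get_image('wrist'); cv2.imwrite('pics/w1.png',p[:,:,::-1]); np.save('w1.npy',d); np.save('w1T.npy',T)
```

```text
t 1.15 pos [444.1 281.1 299.7] dpos(meas-cmd) [-0.8  0.3 -0.4] ang 0.05 F [ 0.2  0.5 -0.3] w 1.001 q [0.56 0.14 1.76 0.   1.24 0.43]
```

View pics/w1.png

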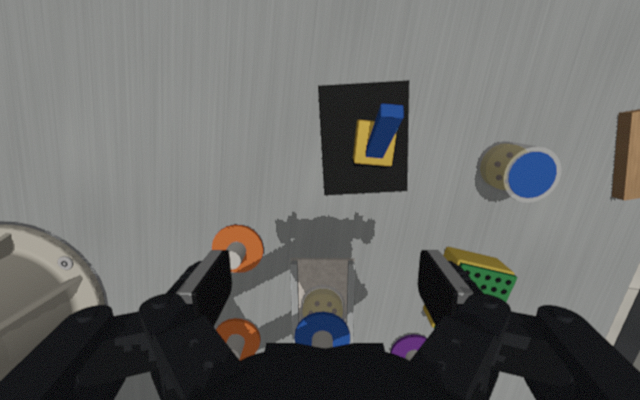

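The wrist view shows the pad at (365,138), the pusher's foot at (375,145), and the lane's end with the blue cap at (322,330). I'll enlarge the pusher.

Run:
```python
import cv2
a=cv2.imread('pics/w1.png');
cv2.imwrite('pics/w1_a.png',cv2.resize(a[70:205,300:430],None,fx=4.4,fy=4.4,interpolation=cv2.INTER_CUBIC))
cv2.imwrite('pics/w1_b.png',cv2.resize(a[245:350,260:380],None,fx=5,fy=5,interpolation=cv2.INTER_CUBIC))
```

```text
(no output)
```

View pics/w1_a.png

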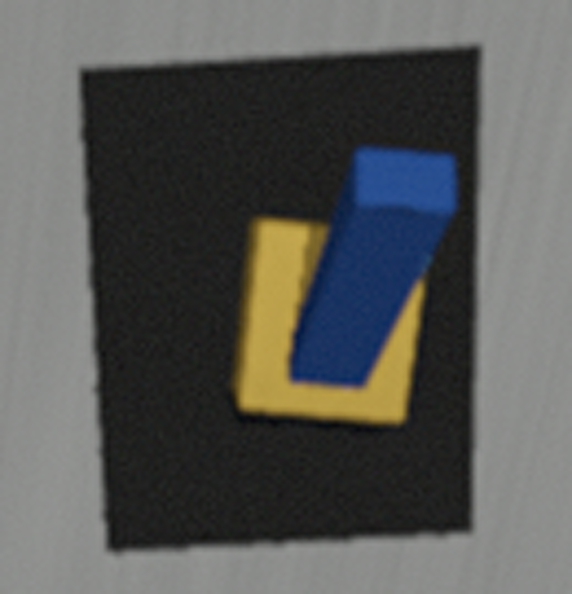

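View pics/w1_b.png

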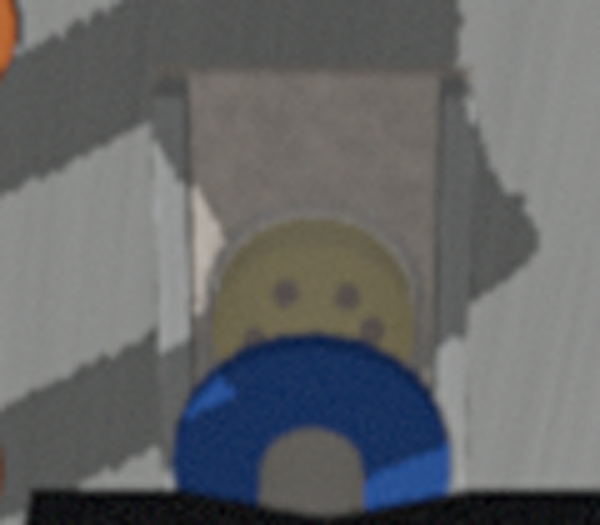

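Run:
```python
from h import *
np.set_printoptions(precision=1,suppress=True)
T0=np.load('w1T.npy'); c,T=cam('wrist',T0); D=np.load('w1.npy'); im=cv2.imread('pics/w1.png')
S=lambda x,y:(300+x/4.4-.4,70+y/4.4-.4)
for x,y in [(82,70),(481,47),(470,530),(110,549)]: print('pad',onz(c,T,*S(x,y),4))
for x,y in [(252,218),(240,410),(406,425)]: print('foottop',onz(c,T,*S(x,y),30))
for x,y in [(290,380),(366,386)]: print('handlebase',onz(c,T,*S(x,y),30))
for x,y in [(357,148),(456,154)]: print('handle end upper',onz(c,T,*S(x,y),106-4.6))
for x,y in [(355,205),(448,212)]: print('handle end lower(front)',onz(c,T,*S(x,y),106+4.6))
S=lambda x,y:(260+x/5-.4,245+y/5-.4)
for x,y in [(190,72),(440,72)]: print('lane floor',onz(c,T,*S(x,y),6))
for x,y in [(155,92),(190,92),(190,450),(160,450),(440,90),(470,90)]: print('fence top',onz(c,T,*S(x,y),22))
for x,y in [(312,333),(175,455),(452,460)]: print('cap disc edge',onz(c,T,*S(x,y),86))
for x,y in [(260,470),(365,470),(312,428)]: print('knob',onz(c,T,*S(x,y),120))
P=cloud(c,T,D);hsv=cv2.cvtColor(im,cv2.COLOR_BGR2HSV);H,Sa,V=[hsv[...,i].astype(int) for i in range(3)]
X,Y,Z=P[...,0],P[...,1],P[...,2]
hb=(H>100)&(H<125)&(Sa>140)&(Y>290)&(Y<430)&(X<540)&(X>440)&(Z>34)&(Z<120);q=P[hb]
# top face plane: normal
u,s,vt=np.linalg.svd(q-q.mean(0)); print('handle mean',q.mean(0),'axis',vt[0],'n',vt[2],s)
fy=(H>15)&(H<32)&(Sa>140)&(Y>270)&(Y<380)&(X<540)&(X>440)&(Z>26)&(Z<36); q=P[fy]; print('foottop',len(q),cv2.minAreaRect(q[:,:2].astype(np.float32)),np.median(q[:,2]))
```

```text
pad [421.8 377.7   4. ]
pad [538.5 400.1   4. ]
pad [565.8 254.3   4. ]
pad [450.2 232.    4. ]
foottop [476.5 342.6  30. ]
foottop [482.1 287.   30. ]
foottop [532.3 289.3  30. ]
handlebase [495.4 297.9  30. ]
handlebase [518.2 299.2  30. ]
handle end upper [491.2 362.9 101.4]
handle end upper [514.6 364.8 101.4]
handle end lower(front) [491.6 350.1 110.6]
handle end lower(front) [513.2 351.4 110.6]
lane floor [423.1 125.7   6. ]
lane floor [498.7 136.1   6. ]
fence top [414. 126.  22.]
fence top [424.3 127.4  22. ]
fence top [438.4   2.8  22. ]
fence top [428.9   1.5  22. ]
fence top [497.3 138.1  22. ]
fence top [506.1 139.3  22. ]
cap disc edge [465.5  96.1  86. ]
cap disc edge [434.   53.3  86. ]
cap disc edge [508.1  62.   86. ]
knob [455.1  80.  120. ]
knob [480.5  83.5 120. ]
knob [466.1  93.8 120. ]
handle mean [502.2 336.6  86.9] axis [ 0.  -0.6 -0.8] n [-0.1 -0.8  0.6] [922.2 237.3 122.3]
foottop 820 ((505.1820373535156, 315.071044921875), (50.252105712890625, 55.67002487182617), 2.679520845413208) 31.04846054614015
```

Run:
```python
from h import *
goal([471,58.3,160]); goal([471,58.3,93])
```

```text
row [[0.1751, -0.28, -0.0049], [0.0, 0.0, 0.0]] mm 264 deg 0 rows>= 5.3
row [[0.2589, -0.28, -0.0049], [0.0, 0.0, 0.0]] mm 305 deg 0 rows>= 6.1
```

Call:
jog_arm(
  increments=[
    [[0.175,-0.28,-0.005],[0,0,0]],
    [[0.175,-0.28,-0.005],[0,0,0]],
    [[0.175,-0.28,-0.005],[0,0,0]],
    [[0.175,-0.28,-0.005],[0,0,0]],
    [[0.175,-0.28,-0.005],[0,0,0]],
    [[0.175,-0.28,-0.005],[0,0,0]],
    [[0.175,-0.28,-0.005],[0,0,0]],
    [[0.2,-0.28,-0.005],[0,0,0]],
    [[0.23,-0.28,-0.005],[0,0,0]],
    [[0.259,-0.28,-0.005],[0,0,0]],
    [[0.259,-0.28,-0.005],[0,0,0]],
  ],
  fingers=0.4,
)

```text
clock: 2.3
tool_pos: [469.3, 59.9, 91.5]
eef_rot: [0.704, -0.048, 0.707, 0.048]
ft_force: [-0.1, 0.0, 0.4]
width: 0.699
```

Run:
```python
from h import *
sent([0.259,-0.28,-0.005],[0,0,0])
T=tool()
p,d=get_image('wrist'); cv2.imwrite('pics/w2.png',p[:,:,::-1])
p,d=get_image('side'); cv2.imwrite('pics/s2.png',cv2.resize(p[170:320,200:420,::-1],None,fx=3.5,fy=3.5))
```

```text
t 2.3 pos [469.3  59.9  91.5] dpos(meas-cmd) [-1.7  1.6 -1.4] ang 0.21 F [-0.1  0.   0.4] w 0.699 q [ 0.12  0.32  2.07  0.    0.76 -0.01]
```

View pics/w2.png

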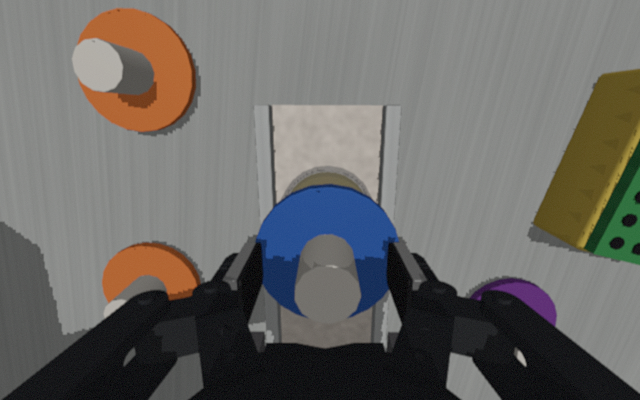

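View pics/s2.png

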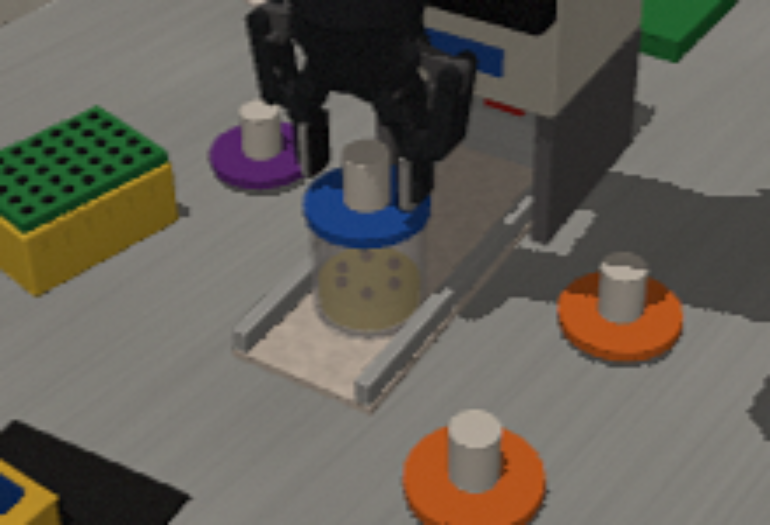

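The knob at (328,290) sits centred between the pads at 250 and 400, so I'll close.

Call:
jog_arm(
  increments=[
    [[0,0,0],[0,0,0]],
    [[0,0,0],[0,0,0]],
    [[0,0,0],[0,0,0]],
    [[0,0,0],[0,0,0]],
    [[0,0,0],[0,0,0]],
    [[0,0,0],[0,0,0]],
  ],
  fingers=-1,
  squeeze=40,
)

```text
clock: 3.0
tool_pos: [471.5, 58.5, 94.2]
eef_rot: [0.706, -0.047, 0.705, 0.047]
ft_force: [-1.7, 2.2, 7.2]
width: 0.318
```

Run:
```python
from h import *
sent([0,0,0],[0,0,0])
goal([471,58.3,150]);goal([475,40,340]); goal([531,-376,340])
```

```text
t 3.0 pos [471.5  58.5  94.2] dpos(meas-cmd) [0.6 0.2 1.4] ang 0.15 F [-1.7  2.2  7.2] w 0.318 q [ 0.12  0.31  2.07  0.    0.76 -0.01]
row [[-0.0714, 0.0, 0.0001], [0.0, 0.0, 0.0]] mm 57 deg 0 rows>= 1.1
row [[-0.3089, -0.0233, 0.0019], [0.0, 0.0, 0.0]] mm 248 deg 0 rows>= 5.0
row [[-0.3089, -0.548, 0.0016], [0.0, 0.0, 0.0]] mm 503 deg 0 rows>= 10.1
```

Call:
jog_arm(
  increments=[
    [[-0.02,0,0],[0,0,0]],
    [[-0.07,0,0],[0,0,0]],
    [[-0.13,0,0],[0,0,0]],
    [[-0.19,0,0],[0,0,0]],
    [[-0.25,0,0],[0,0,0]],
    [[-0.29,-0.04,0],[0,0,0]],
    [[-0.309,-0.09,0],[0,0,0]],
    [[-0.309,-0.15,0],[0,0,0]],
    [[-0.309,-0.2,0],[0,0,0]],
    [[-0.309,-0.26,0],[0,0,0]],
    [[-0.309,-0.32,0],[0,0,0]],
    [[-0.309,-0.36,0],[0,0,0]],
  ],
)

```text
clock: 4.2
tool_pos: [508.8, -230.3, 340.8]
eef_rot: [0.706, -0.047, 0.705, 0.046]
ft_force: [0.8, 0.4, -0.4]
width: 0.317
```

Run:
```python
from h import *
sent([-.309,-.36,0],[0,0,0])
goal([531,-376,340]);goal([531,-376,100]);goal([531,-376,30])
p,d=get_image('wrist'); cv2.imwrite('pics/w3.png',p[:,:,::-1])
```

```text
t 4.2 pos [ 508.8 -230.3  340.8] dpos(meas-cmd) [-0.8 -3.1  0.7] ang 0.15 F [ 0.8  0.4 -0.4] w 0.317 q [-0.43  0.16  1.64 -0.    1.34 -0.56]
row [[0.0001, -0.188, 0.0016], [0.0, 0.0, 0.0]] mm 150 deg 0 rows>= 3.0
row [[0.3001, -0.188, 0.0016], [0.0, 0.0, 0.0]] mm 283 deg 0 rows>= 5.7
row [[0.3876, -0.188, 0.0016], [0.0, 0.0, 0.0]] mm 345 deg 0 rows>= 6.9
```

View pics/w3.png

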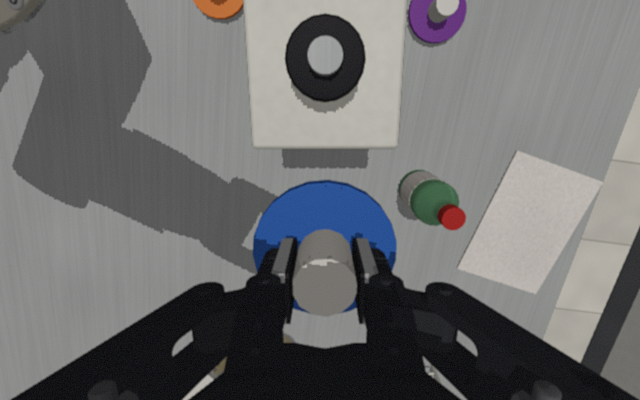

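Run:
```python
from h import *
c,T=cam('scene')
print(onz(c,T,320+437/4,130+105/4,150), onz(c,T,320+405/4,130+290/4,0))
```

```text
[ 661.0149243  -257.55423628  150.        ] [ 6.57979948e+02 -2.60662673e+02 -1.13686838e-13]
```

Call:
jog_arm(
  increments=[
    [[0,-0.06,0],[0,0,0]],
    [[0.02,-0.12,0.001],[0,0,0]],
    [[0.06,-0.17,0.0015],[0,0,0]],
    [[0.12,-0.188,0.0015],[0,0,0]],
    [[0.18,-0.188,0.0015],[0,0,0]],
    [[0.24,-0.188,0.0015],[0,0,0]],
    [[0.29,-0.188,0.0015],[0,0,0]],
    [[0.31,-0.188,0.0015],[0,0,0]],
  ],
)

```text
clock: 5.05
tool_pos: [528.1, -374.6, 88.5]
eef_rot: [0.704, -0.046, 0.707, 0.048]
ft_force: [-0.5, -0.8, -0.4]
width: 0.311
```

Run:
```python
from h import *
sent([.31,-.188,0.0015],[0,0,0])
goal([531,-376,30]);goal([531,-376,27])
T=tool()
p,d=get_image('wrist'); cv2.imwrite('pics/w4.png',p[:,:,::-1]); np.save('w4T.npy',T)
p,d=get_image('scene'); cv2.imwrite('pics/s4.png',cv2.resize(p[150:300,380:560,::-1],None,fx=4,fy=4))
```

```text
t 5.05 pos [ 528.1 -374.6   88.5] dpos(meas-cmd) [-2.8  1.4 -3.6] ang 0.32 F [-0.5 -0.8 -0.4] w 0.311 q [-0.62  0.54  1.68  0.    0.92 -0.75]
row [[0.0776, -0.0, 0.0001], [0.0, 0.0, 0.0]] mm 62 deg 0 rows>= 1.2
row [[0.0814, -0.0, 0.0001], [0.0, 0.0, 0.0]] mm 65 deg 0 rows>= 1.3
```

View pics/w4.png

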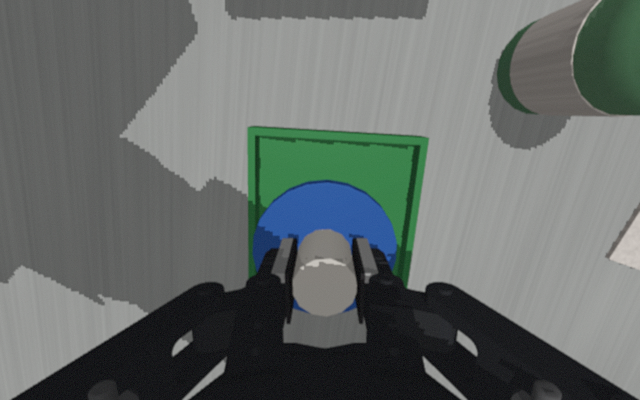

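View pics/s4.png

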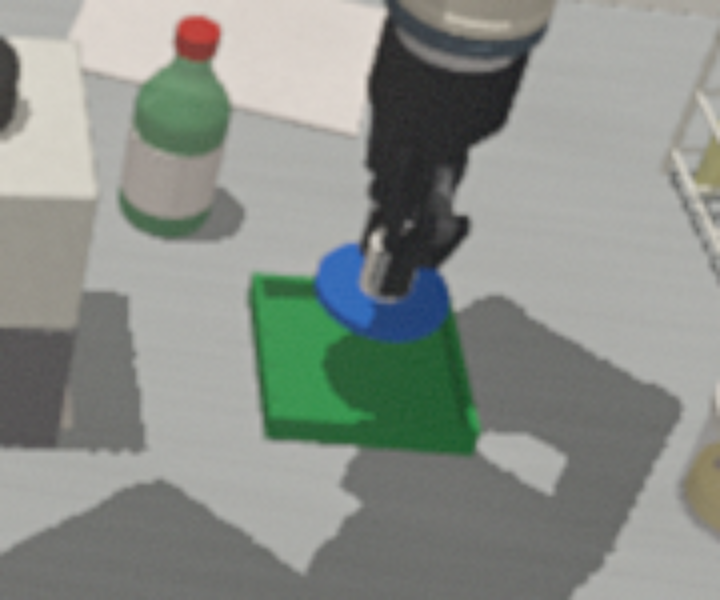

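Run:
```python
from h import *
for n in ['scene','wrist']:
    T0=tool(); p,D=get_image(n); c,T=cam(n,T0); P=cloud(c,T,D); hsv=cv2.cvtColor(p[:,:,::-1].copy(),cv2.COLOR_BGR2HSV);H,S,V=[hsv[...,i].astype(int) for i in range(3)]
    m=(H>100)&(H<125)&(S>120)&(abs(P[...,0]-530)<70)&(abs(P[...,1]+376)<70)&(D>0); q=P[m]
    k=np.ones(len(q),bool)
    for i in range(8):
        u,s,vt=np.linalg.svd(q[k]-q[k].mean(0),full_matrices=False); nn=vt[2]*np.sign(vt[2][2]); e=(q-q[k].mean(0))@nn; k=abs(e)<2.5
    print(n,len(q),k.sum(),q[k].mean(0),nn,np.degrees(np.arccos(nn[2])),'rect',cv2.minAreaRect(q[k][:,:2].astype(np.float32)))
print(tool()[:3,3], manip.get_state()['clock'])
```

```text
scene 434 361 [ 517.87111036 -373.23987634   82.05625845] [-0.00101875 -0.00371356  0.99999259] 0.22063282580817334 rect ((521.4850463867188, -373.7322692871094), (72.32671356201172, 67.2401123046875), 70.64612579345703)
wrist 7095 6810 [ 528.06080683 -361.76733529   85.47012234] [0.00364575 0.00347424 0.99998732] 0.2885458609378397 rect ((529.4865112304688, -378.16510009765625), (73.96907043457031, 71.680419921875), 58.63623046875)
[ 531.27909504 -376.80253399   94.01463206] 5.25
```

Call:
jog_arm(
  increments=[
    [[0.03,0,0],[0,0,0]],
    [[0.06,0,0],[0,0,0]],
    [[0.074,0,0],[0,0,0]],
    [[0.08,0,0],[0,0,0]],
    [[0.08,0,0],[0,0,0]],
    [[0.08,0,0],[0,0,0]],
  ],
)

```text
clock: 5.85
tool_pos: [531.0, -376.8, 29.5]
eef_rot: [0.706, -0.048, 0.705, 0.047]
ft_force: [0.2, 0.2, 0.1]
width: 0.315
```

Run:
```python
from h import *
sent([.08,0,0],[0,0,0])
```

```text
t 5.85 pos [ 531.  -376.8   29.5] dpos(meas-cmd) [ 0.1 -0.8  1.4] ang 0.12 F [0.2 0.2 0.1] w 0.315 q [-0.62  0.62  1.71 -0.    0.81 -0.75]
```

Not touching yet, so I'll lower 2.5 mm more.

Call:
jog_arm(
  increments=[
    [[0.0015,0,0],[0,0,0]],
    [[0.003,0,0],[0,0,0]],
    [[0.003,0,0],[0,0,0]],
  ],
)

```text
clock: 6.15
tool_pos: [530.8, -376.7, 27.3]
eef_rot: [0.706, -0.048, 0.705, 0.047]
ft_force: [-1.9, 1.2, 10.1]
width: 0.316
```

Call:
jog_arm(
  increments=[
    [[0.002,0,0],[0,0,0]],
    [[0.002,0,0],[0,0,0]],
    [[0.002,0,0],[0,0,0]],
    [[0.002,0,0],[0,0,0]],
  ],
  fingers=0.2,
)

```text
clock: 6.55
tool_pos: [530.1, -376.1, 24.0]
eef_rot: [0.705, -0.047, 0.706, 0.047]
ft_force: [-0.3, 0.7, 1.0]
width: 0.598
```

Run:
```python
from h import *
sent([.003,0,0],[0,0,0]); sent([.002,0,0],[0,0,0])
goal([531,-376,120])
```

```text
t 6.55 pos [ 530.1 -376.1   24. ] dpos(meas-cmd) [-0.8 -0.2 -1.7] ang 0.05 F [-0.3  0.7  1. ] w 0.598 q [-0.62  0.63  1.71  0.    0.8  -0.75]
t 6.55 pos [ 530.1 -376.1   24. ] dpos(meas-cmd) [-0.8 -0.2 -0.1] ang 0.05 F [-0.3  0.7  1. ] w 0.598 q [-0.62  0.63  1.71  0.    0.8  -0.75]
row [[-0.1199, -0.0, 0.0001], [0.0, 0.0, 0.0]] mm 96 deg 0 rows>= 1.9
```

Call:
jog_arm(
  increments=[
    [[-0.02,0,0],[0,0,0]],
    [[-0.07,0,0],[0,0,0]],
    [[-0.13,0,0],[0,0,0]],
    [[-0.19,0,0],[0,0,0]],
  ],
)

```text
clock: 6.95
tool_pos: [529.9, -376.0, 178.6]
eef_rot: [0.705, -0.047, 0.706, 0.047]
ft_force: [1.1, -0.6, 0.5]
width: 0.6
```

Run:
```python
from h import *
sent([-.19,0,0],[0,0,0])
T0=tool(); p,D=get_image('wrist'); cv2.imwrite('pics/w5.png',p[:,:,::-1]); c,T=cam('wrist',T0); P=cloud(c,T,D); hsv=cv2.cvtColor(p[:,:,::-1].copy(),cv2.COLOR_BGR2HSV);H,S,V=[hsv[...,i].astype(int) for i in range(3)]
q=P[(H>100)&(H<125)&(S>120)&(D>0)&(P[...,2]<40)]; print('cap',np.median(q[:,2]),cv2.minAreaRect(q[:,:2].astype(np.float32)))
q=P[(H>50)&(H<75)&(S>120)&(D>0)&(abs(P[...,1]+376)<80)&(abs(P[...,0]-530)<80)]; print('tray',cv2.minAreaRect(q[:,:2].astype(np.float32)))
goal([531,-376,345])
```

```text
t 6.95 pos [ 529.9 -376.   178.6] dpos(meas-cmd) [-1.   0.   2.5] ang 0.04 F [ 1.1 -0.6  0.5] w 0.6 q [-0.62  0.44  1.62 -0.    1.08 -0.75]
cap 20.213372810085048 ((530.96142578125, -380.4687194824219), (74.40044403076172, 74.61380767822266), 11.497221946716309)
tray ((533.5435180664062, -379.16015625), (118.33146667480469, 118.81242370605469), 4.45316219329834)
row [[-0.2111, -0.0, 0.0001], [0.0, 0.0, 0.0]] mm 169 deg 0 rows>= 3.4
```

View pics/w5.png

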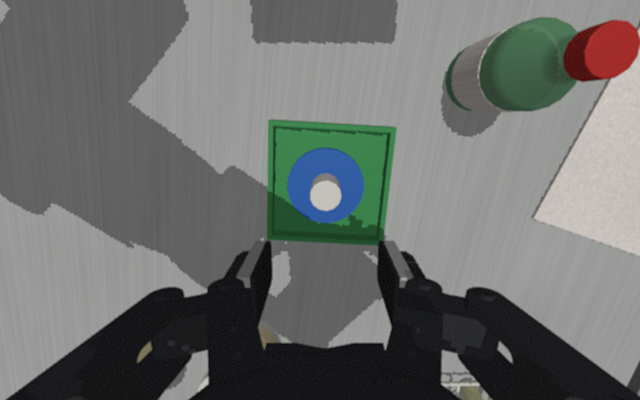

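Run:
```python
from h import *
goal([515,100,340]); goal([515,-250,340])
```

```text
row [[-0.2049, 0.5923, 0.0601], [0.0, 0.0, 0.0]] mm 504 deg 0 rows>= 10.1
row [[-0.2049, 0.1587, 0.0014], [0.0, 0.0, 0.0]] mm 207 deg 0 rows>= 4.1
```

Call:
jog_arm(
  increments=[
    [[-0.05,0,0],[0,0,0]],
    [[-0.1,0.02,0],[0,0,0]],
    [[-0.15,0.05,0],[0,0,0]],
    [[-0.19,0.09,0],[0,0,0]],
    [[-0.205,0.14,0],[0,0,0]],
    [[-0.205,0.2,0.006],[0,0,0]],
    [[-0.205,0.26,0.013],[0,0,0]],
    [[-0.205,0.32,0.02],[0,0,0]],
    [[-0.205,0.38,0.03],[0,0,0]],
    [[-0.205,0.44,0.04],[0,0,0]],
    [[-0.205,0.5,0.05],[0,0,0]],
    [[-0.205,0.56,0.057],[0,0,0]],
  ],
)

```text
clock: 8.2
tool_pos: [515.3, 75.9, 341.2]
eef_rot: [0.706, -0.047, 0.705, 0.047]
ft_force: [0.9, 0.1, 0.1]
width: 0.597
```

Run:
```python
from h import *
sent([-.205,.56,.057],[0,0,0])
f=np.array([.061,-.998,0]); py=np.array([.998,.061,0]); tx=.5736*f+np.array([0,0,-.8192])
Rm=orient(tx,py); O=np.array([507,288.5,4]); G=O-52*f+np.array([0,0,77]); print('grip',G,'tcp',G+19*tx)
goal(G+19*tx-90*tx,Rm)
goal(G+19*tx-90*tx+np.array([-20,0,90]),Rm)
```

```text
t 8.2 pos [515.3  75.9 341.2] dpos(meas-cmd) [-0.7  1.8  1.2] ang 0.11 F [0.9 0.1 0.1] w 0.597 q [ 0.14  0.1   1.72 -0.    1.33  0.01]
grip [503.828 340.396  81.   ] tcp [504.4928024 329.5193968  65.4352   ]
row [[0.2511, 0.3827, 0.0332], [0.0226, 0.0071, -0.1943]] mm 367 deg 35 rows>= 7.3
row [[0.1386, 0.3861, 0.0084], [0.0226, 0.0071, -0.1943]] mm 328 deg 35 rows>= 6.6
```

Call:
jog_arm(
  increments=[
    [[0.139,0.386,0.0085],[0.0225,0.007,-0.1945]],
    [[0.139,0.386,0.0085],[0.0225,0.007,-0.1945]],
    [[0.139,0.386,0.0085],[0.0225,0.007,-0.1945]],
    [[0.139,0.386,0.0085],[0.0225,0.007,-0.1945]],
    [[0.139,0.386,0.0085],[0.0225,0.007,-0.1945]],
    [[0.139,0.386,0.0085],[0.0225,0.007,-0.1945]],
    [[0.139,0.386,0.0085],[0.0225,0.007,-0.1945]],
    [[0.139,0.386,0.0085],[0.0225,0.007,-0.1945]],
    [[0.2,0.385,0.022],[0.0225,0.007,-0.1945]],
    [[0.251,0.383,0.033],[0.0225,0.007,-0.1945]],
    [[0.251,0.383,0.033],[0.0225,0.007,-0.1945]],
  ],
)

```text
clock: 9.3
tool_pos: [499.7, 378.4, 135.2]
eef_rot: [0.678, -0.235, 0.669, -0.194]
ft_force: [-0.0, -1.2, -0.6]
width: 0.599
```

Run:
```python
from h import *
sent([0.251,0.383,0.033],[0.0225,0.007,-0.1945])
T=tool(); print(np.round(T,3))
p,d=get_image('wrist'); cv2.imwrite('pics/w6.png',p[:,:,::-1]); np.save('w6.npy',d); np.save('w6T.npy',T)
p,d=get_image('side'); cv2.imwrite('pics/s6.png',cv2.resize(p[120:400,0:380,::-1],None,fx=2.1,fy=2.1))
```

```text
t 9.3 pos [499.7 378.4 135.2] dpos(meas-cmd) [-1.4 -2.8 -4.1] ang 0.44 F [-0.  -1.2 -0.6] w 0.599 q [ 0.86  0.7   1.43 -0.41  1.49  0.94]
[[ 3.00000e-02 -5.20000e-02  9.98000e-01  4.99712e+02]
 [-5.77000e-01  8.14000e-01  6.00000e-02  3.78448e+02]
 [-8.16000e-01 -5.78000e-01 -5.00000e-03  1.35191e+02]
 [ 0.00000e+00  0.00000e+00  0.00000e+00  1.00000e+00]]
```

View pics/w6.png

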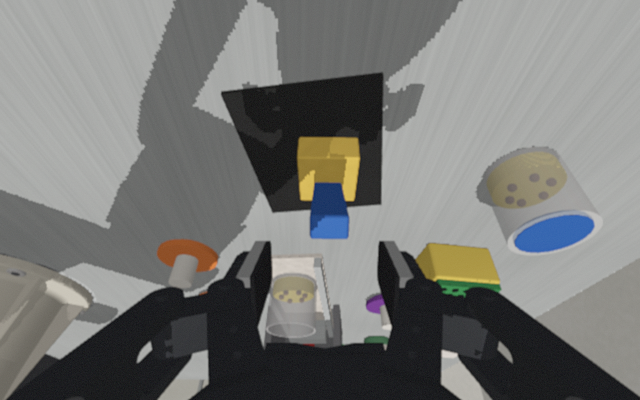

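View pics/s6.png

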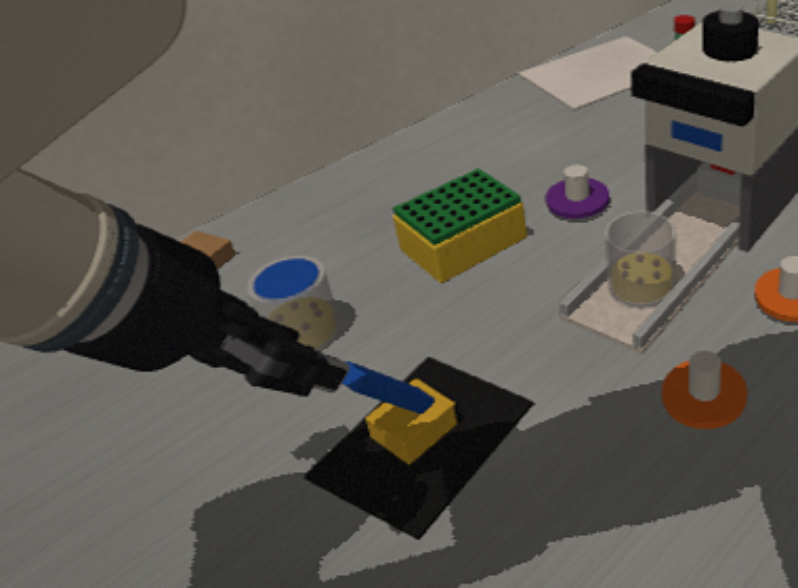

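Run:
```python
from h import *
np.set_printoptions(precision=1,suppress=True)
T0=np.load('w6T.npy'); c,T=cam('wrist',T0); D=np.load('w6.npy'); im=cv2.imread('pics/w6.png'); hsv=cv2.cvtColor(im,cv2.COLOR_BGR2HSV);H,S,V=[hsv[...,i].astype(int) for i in range(3)]
P=cloud(c,T,D); Q=(P-T0[:3,3])@T0[:3,:3]
m=(H>100)&(H<125)&(S>120)&(abs(P[...,0]-500)<60)&(P[...,1]>270)&(D>0); q=Q[m]; w=P[m]
print(len(q))
for lo in range(20,130,10):
    k=(q[:,0]>=lo)&(q[:,0]<lo+10)
    if k.sum()>5: print(lo,k.sum(),'z',np.percentile(q[k,2],[3,97]),'y',np.percentile(q[k,1],[3,97]))
y=(H>15)&(H<32)&(S>140)&(abs(P[...,0]-500)<50)&(P[...,1]>270)&(P[...,1]<370)&(D>0)&(P[...,2]>26)&(P[...,2]<36); print(cv2.minAreaRect(P[y][:,:2].astype(np.float32)))
print('now',tool()[:3,3])
fyc=Q[y]; 
f=np.array([.061,-.998,0]); tx=.5736*f+np.array([0,0,-.8192]); O=np.array([507,288.5,4]); G=O-52*f+np.array([0,0,77]);E=G-30*tx
print('pred end in tool',(E-T0[:3,3])@T0[:3,:3],'grip',(G-T0[:3,3])@T0[:3,:3])
goal(G+19*tx)
goal(G+19*tx-30*tx)
```

```text
1833
30 928 z [-7.8 13.1] y [-6.4  7.4]
40 172 z [-7.9 12.8] y [7.  7.7]
50 155 z [-8.3 13.2] y [6.9 7.8]
60 143 z [-8.1 13.2] y [6.9 7.8]
70 107 z [-7.6 12.4] y [7.1 7.9]
80 100 z [-7.3 12.3] y [7.2 7.8]
90 86 z [-7.5 12.4] y [7.2 7.9]
100 78 z [-7.5 12.2] y [7.3 7.9]
110 64 z [-7.4 12. ] y [7.3 7.9]
((505.5474548339844, 316.8011779785156), (49.97618103027344, 56.556793212890625), 2.991363525390625)
now [501.  380.5 140.4]
pred end in tool [36.3 -0.   2. ] grip [66.3  0.1  2.1]
row [[0.1128, -0.0001, 0.0002], [0.0, 0.0, 0.0]] mm 90 deg 0 rows>= 1.8
row [[0.0753, -0.0001, 0.0002], [0.0, 0.0, 0.0]] mm 60 deg 0 rows>= 1.2
```

Call:
jog_arm(
  increments=[
    [[0.04,0,0.001],[0,0,0]],
    [[0.08,0,0.001],[0,0,0]],
    [[0.105,0,0.001],[0,0,0]],
    [[0.113,0,0.001],[0,0,0]],
    [[0.113,0,0.001],[0,0,0]],
  ],
)

```text
clock: 9.9
tool_pos: [505.6, 329.6, 67.2]
eef_rot: [0.681, -0.232, 0.667, -0.192]
ft_force: [-0.0, 1.1, 0.7]
width: 0.599
```

Run:
```python
from h import *
sent([0.113,0,0.001],[0,0,0])
p,d=get_image('wrist'); cv2.imwrite('pics/w7.png',p[:,:,::-1])
print(tool()[:3,3])
```

```text
t 9.9 pos [505.6 329.6  67.2] dpos(meas-cmd) [0.5 0.1 2. ] ang 0.13 F [-0.   1.1  0.7] w 0.599 q [ 0.82  0.74  1.54 -0.45  1.33  0.97]
[505.81453028 330.32890854  67.45518601]
```

View pics/w7.png

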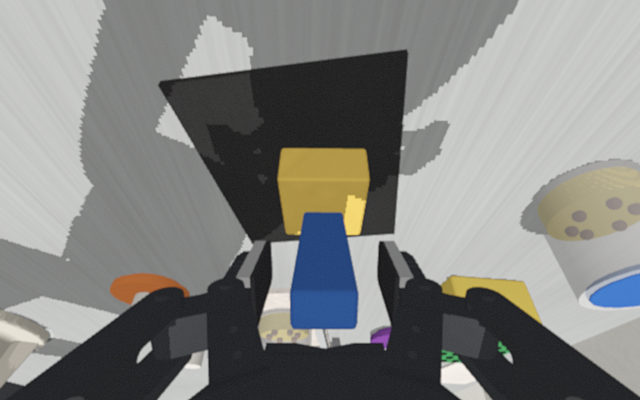

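The handle at (325,270) lies centred between the pads, so I'll close firmly.

Call:
jog_arm(
  increments=[
    [[0,0,0],[0,0,0]],
    [[0,0,0],[0,0,0]],
    [[0,0,0],[0,0,0]],
    [[0,0,0],[0,0,0]],
    [[0,0,0],[0,0,0]],
    [[0,0,0],[0,0,0]],
  ],
  fingers=-1,
  squeeze=90,
)

```text
clock: 10.55
tool_pos: [505.4, 330.5, 66.7]
eef_rot: [0.681, -0.233, 0.667, -0.192]
ft_force: [-1.9, 3.5, 7.9]
width: 0.268
```

Run:
```python
from h import *
sent([0,0,0],[0,0,0])
```

```text
t 10.55 pos [505.4 330.5  66.7] dpos(meas-cmd) [0.3 1.  1.4] ang 0.12 F [-1.9  3.5  7.9] w 0.268 q [ 0.82  0.74  1.54 -0.44  1.33  0.97]
```

```bash
cat >> h.py <<'E'
S0=np.array([485.4,-55,0.]); th=np.radians(7.6); LX=np.array([np.sin(th),-np.cos(th),0]); LY=np.array([np.cos(th),np.sin(th),0])
def pose(o,f):
    f=np.array(f,float); f/=np.linalg.norm(f); T=np.eye(4); T[:3,0]=f; T[:3,2]=[0,0,1]; T[:3,1]=np.cross([0,0,1],f); T[:3,3]=o; return T
def X(): return np.load('X.npy')   # pusher in measured tool
def pgoal(o,f=None,bias=(0,0,0)):
    W=pose(o,LX if f is None else f)@np.linalg.inv(X()); goal(W[:3,3]-np.array(bias),W[:3,:3])
def pnow():
    W=tool()@X(); L=W[:3,3]-S0; print('pusher o',np.round(W[:3,3],1),'lane x %.1f y %.1f z %.1f'%(L@LX,L@LY,L[2]),'yaw err',round(np.degrees(np.arcsin(W[:3,0]@LY)),2),'tilt',round(np.degrees(np.arccos(W[2,2])),2))
E
python3 - <<'E'
from h import *
f=[.058,-.998,0]
np.save('X.npy',np.linalg.inv(tool())@pose([507,288.5,4],f)); pnow()
c,T=cam('scene')
for x,y in[(515,88),(660,115),(630,190),(470,160)]: print('tipbox',np.round(onz(c,T,140+x/4,130+y/4,58)))
pgoal([507,288.5,64],f,(0,0,1.4))
w=S0-172*LX; pgoal([w[0],w[1],64],None,(0,0,1.4)); pgoal([w[0],w[1],10],None,(0,0,1.4))
E
```

```text
pusher o [507.  288.5   4. ] lane x -337.6 y 66.8 z 4.0 yaw err -4.27 tilt 0.0
tipbox [720. 163.  58.]
tipbox [710.  60.  58.]
tipbox [629.  64.  58.]
tipbox [639. 173.  58.]
row [[-0.0621, -0.0421, 0.0004], [0.0004, -0.0004, 0.0004]] mm 60 deg 0 rows>= 1.2
row [[0.0598, -0.2161, -0.0721], [-0.0191, -0.014, 0.0004]] mm 188 deg 4 rows>= 3.8
row [[0.1151, -0.1773, -0.0721], [-0.0191, -0.014, 0.0004]] mm 179 deg 4 rows>= 3.6
```

Call:
jog_arm(
  increments=[
    [[-0.02,-0.0135,0],[0,0,0]],
    [[-0.045,-0.03,0],[0,0,0]],
    [[-0.062,-0.042,0],[0,0,0]],
    [[-0.045,-0.07,-0.01],[0,0,0]],
    [[-0.01,-0.12,-0.03],[-0.01,-0.007,0]],
    [[0.025,-0.17,-0.05],[-0.019,-0.014,0]],
    [[0.05,-0.205,-0.066],[-0.019,-0.014,0]],
    [[0.06,-0.216,-0.072],[-0.019,-0.014,0]],
    [[0.06,-0.216,-0.072],[-0.019,-0.014,0]],
    [[0.06,-0.216,-0.072],[-0.019,-0.014,0]],
  ],
)

```text
clock: 11.55
tool_pos: [458.7, 158.2, 125.7]
eef_rot: [0.689, -0.257, 0.657, -0.167]
ft_force: [-0.4, 0.2, -3.9]
width: 0.268
```

Run:
```python
from h import *
sent([0.06,-0.216,-0.072],[-0.019,-0.014,0]); pnow()
T=tool()
p,d=get_image('wrist'); cv2.imwrite('pics/w8.png',p[:,:,::-1]); np.save('w8.npy',d); np.save('w8T.npy',T)
p,d=get_image('side'); cv2.imwrite('pics/s8.png',cv2.resize(p[120:340,140:440,::-1],None,fx=2.6,fy=2.6)); np.save('s8.npy',d);cv2.imwrite('pics/s8f.png',p[:,:,::-1])
pnow()
```

```text
t 11.55 pos [458.7 158.2 125.7] dpos(meas-cmd) [0.7 1.  0.6] ang 0.14 F [-0.4  0.2 -3.9] w 0.268 q [ 0.68  0.46  1.91 -0.56  1.18  0.88]
pusher o [463.5 116.4  63. ] lane x -172.8 y 0.9 z 63.0 yaw err -0.05 tilt 0.11
pusher o [463.6 116.9  62.7] lane x -173.3 y 1.1 z 62.7 yaw err -0.01 tilt 0.09
```

View pics/w8.png

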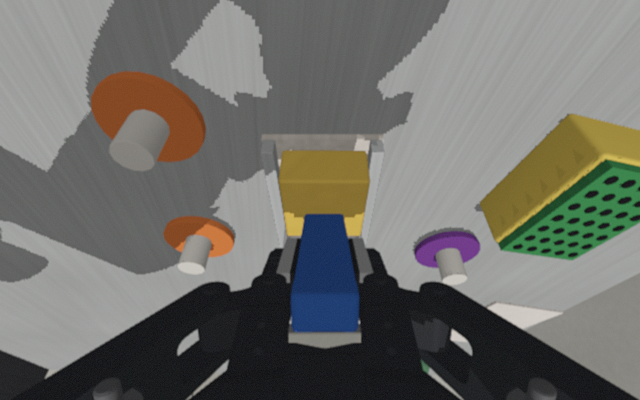

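View pics/s8.png

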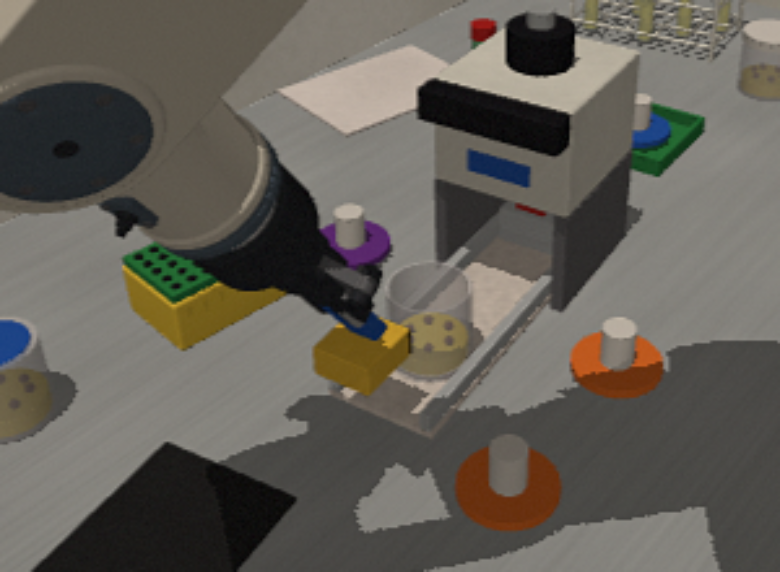

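Run:
```python
from h import *
np.set_printoptions(precision=1,suppress=True)
for n,D,im,T0 in [('side',np.load('s8.npy'),cv2.imread('pics/s8f.png'),None),('wrist',np.load('w8.npy'),cv2.imread('pics/w8.png'),np.load('w8T.npy'))]:
    c,T=cam(n,T0); P=cloud(c,T,D);hsv=cv2.cvtColor(im,cv2.COLOR_BGR2HSV);H,S,V=[hsv[...,i].astype(int) for i in range(3)]
    L=np.stack([(P-S0)@LX,(P-S0)@LY,P[...,2]],-1)
    m=(H>15)&(H<32)&(S>140)&(D>0)&(L[...,0]>-260)&(L[...,0]<-160)&(abs(L[...,1])<40)&(L[...,2]>50)&(L[...,2]<100)
    q=L[m]; print(n,len(q)); 
    if len(q): print('min/max',np.percentile(q,[2,50,98],axis=0))
    t=q[q[:,2]>86]; 
    if len(t)>20: print('top',len(t),cv2.minAreaRect(t[:,:2].astype(np.float32)),np.median(t[:,2]))
    # lane fence tops
    m=(D>0)&(abs(L[...,2]-22)<4)&(L[...,0]<-80)&(L[...,0]>-195)&(abs(L[...,1])<60)&(S<70); q=L[m]
    for s in(-1,1):
        r=q[(q[:,1]*s>30)]; 
        if len(r): print('fence',s,len(r),np.percentile(r[:,1],[5,50,95]))
    m=(D>0)&(abs(L[...,1])<30)&(L[...,0]<-155)&(L[...,0]>-187)&(L[...,2]<12); 
    if m.sum(): print('floor z',np.median(L[m][:,2]))
    m=(D>0)&(abs(L[...,1])<50)&(L[...,0]<-60)&(L[...,0]>-160)&(L[...,2]>66)&(L[...,2]<84); q=L[m]
    if len(q)>5: print('jar rim',len(q),cv2.minEnclosingCircle(q[:,:2].astype(np.float32)),np.percentile(q,[2,98],axis=0))
```

```text
side 682
min/max [[-231.3  -22.    66.3]
 [-217.9   -8.8   87.7]
 [-177.7   25.3   91.1]]
top 377 ((-203.50936889648438, 2.5332107543945312), (49.53892135620117, 56.60798263549805), 89.52144622802734) 89.32326659699169
fence -1 221 [-45.6 -41.9 -36.1]
fence 1 1 [46.4 46.4 46.4]
floor z 6.689805092183462
jar rim 387 ((-113.90552520751953, 2.4014689922332764), 35.87458419799805) [[-148.4  -31.9   66.4]
 [ -80.1   34.8   79.7]]
wrist 5986
min/max [[-228.7  -22.    67.3]
 [-225.     0.9   89.9]
 [-181.4   24.4   91.1]]
top 3853 ((-202.52664184570312, 1.0245513916015625), (48.39915084838867, 54.322021484375), 89.59270477294922) 90.32056331005155
fence -1 971 [-46.9 -42.2 -37.8]
fence 1 813 [38.9 43.8 47.7]
floor z 7.472326474167602
jar rim 34 ((-127.4760971069336, -3.394115447998047), 30.291126251220703) [[-140.8  -32.1   66. ]
 [-123.1   25.5   70.3]]
```

```bash
cat >> h.py <<'E'
def lgoal(lx,lz,ly=0.8,bias=None):
    N=getcmd(); b=tool()[:3,3]-N[:3,3] if bias is None else bias
    o=S0+lx*LX+ly*LY; pgoal([o[0],o[1],lz],None,b)
E
python3 - <<'E'
from h import *
pnow(); lgoal(-172,9.5); lgoal(-155,9.5); lgoal(-145,9.5)
E
```

```text
pusher o [463.6 116.9  62.7] lane x -173.3 y 1.1 z 62.7 yaw err -0.01 tilt 0.09
row [[0.0554, 0.0369, -0.0004], [-0.0001, -0.0, 0.0004]] mm 53 deg 0 rows>= 1.1
row [[0.0675, 0.0195, -0.0005], [-0.0001, -0.0, 0.0004]] mm 56 deg 0 rows>= 1.1
row [[0.0747, 0.0093, -0.0005], [-0.0001, -0.0, 0.0004]] mm 60 deg 0 rows>= 1.2
```

Call:
jog_arm(
  increments=[
    [[0.015,0.01,0],[0,0,0]],
    [[0.03,0.02,0],[0,0,0]],
    [[0.045,0.03,0],[0,0,0]],
    [[0.055,0.037,-0.0005],[0,0,0]],
    [[0.055,0.037,-0.0005],[0,0,0]],
    [[0.055,0.037,-0.0005],[0,0,0]],
  ],
)

```text
clock: 12.25
tool_pos: [457.5, 155.9, 71.7]
eef_rot: [0.687, -0.258, 0.658, -0.167]
ft_force: [0.4, -0.1, -3.0]
width: 0.266
```

Run:
```python
from h import *
sent([0.055,0.037,-0.0005],[0,0,0]); pnow()
p,d=get_image('side'); cv2.imwrite('pics/s9.png',cv2.resize(p[120:320,180:440,::-1],None,fx=3,fy=3))
```

```text
t 12.25 pos [457.5 155.9  71.7] dpos(meas-cmd) [-0.4 -0.3 -0.4] ang 0.08 F [ 0.4 -0.1 -3. ] w 0.266 q [ 0.68  0.55  1.93 -0.59  1.09  0.94]
pusher o [462.1 114.    9.1] lane x -170.6 y -0.8 z 9.1 yaw err -0.05 tilt 0.12
```

View pics/s9.png

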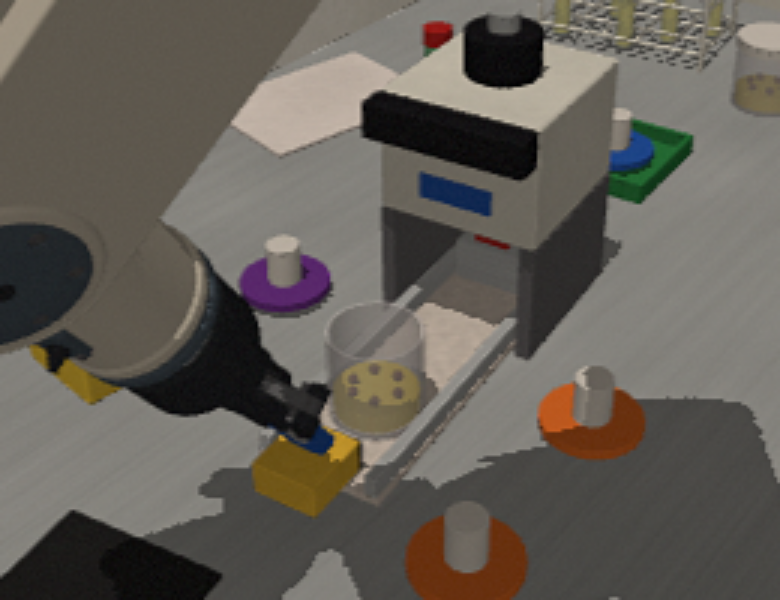

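Call:
jog_arm(
  increments=[
    [[0.0029,-0.0041,0],[0,0,0]],
    [[0.0057,-0.0082,0],[0,0,0]],
    [[0.0086,-0.0123,0],[0,0,0]],
    [[0.0108,-0.0154,0],[0,0,0]],
    [[0.0129,-0.0184,0],[0,0,0]],
    [[0.0151,-0.0215,0],[0,0,0]],
    [[0.0172,-0.0246,0],[0,0,0]],
    [[0.0194,-0.0276,0],[0,0,0]],
    [[0.0222,-0.0317,0],[0,0,0]],
    [[0.0251,-0.0358,0],[0,0,0]],
    [[0.0287,-0.041,0],[0,0,0]],
    [[0.0323,-0.0461,0],[0,0,0]],
  ],
)

```text
clock: 13.5
tool_pos: [463.7, 111.0, 72.1]
eef_rot: [0.688, -0.258, 0.658, -0.167]
ft_force: [0.2, 1.8, -3.4]
width: 0.271
```

Run:
```python
from h import *
sent([0.0323,-0.0461,0],[0,0,0]); pnow()
lgoal(-60,9.5); lgoal(-90,9.5)
p,d=get_image('side'); cv2.imwrite('pics/s10.png',cv2.resize(p[120:320,180:440,::-1],None,fx=3,fy=3))
```

```text
t 13.5 pos [463.7 111.   72.1] dpos(meas-cmd) [-0.3 -0.6 -0. ] ang 0.04 F [ 0.2  1.8 -3.4] w 0.271 q [ 0.61  0.53  1.98 -0.63  1.04  0.91]
pusher o [468.3  69.1   9.4] lane x -125.3 y -0.5 z 9.4 yaw err -0.05 tilt 0.07
row [[0.0468, -0.067, 0.0013], [-0.0001, -0.0, 0.0004]] mm 65 deg 0 rows>= 1.3
row [[0.0253, -0.0363, 0.0014], [-0.0001, -0.0, 0.0004]] mm 35 deg 0 rows>= 0.7
```

View pics/s10.png

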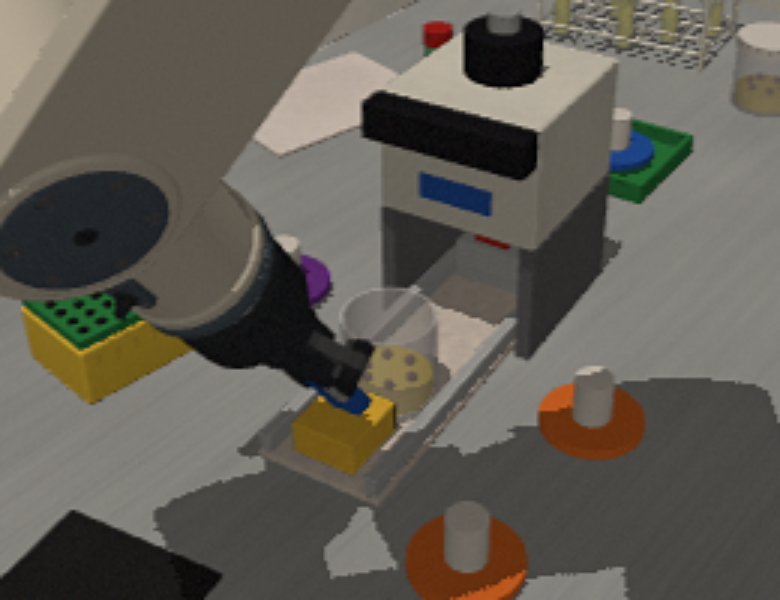

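Call:
jog_arm(
  increments=[
    [[0.0029,-0.0041,0.0003],[0,0,0]],
    [[0.0065,-0.0092,0.0006],[0,0,0]],
    [[0.0108,-0.0154,0.001],[0,0,0]],
    [[0.0151,-0.0215,0.001],[0,0,0]],
    [[0.0194,-0.0276,0.001],[0,0,0]],
    [[0.0237,-0.0338,0.001],[0,0,0]],
    [[0.028,-0.0399,0.001],[0,0,0]],
    [[0.0323,-0.0461,0.001],[0,0,0]],
    [[0.0366,-0.0522,0.001],[0,0,0]],
    [[0.0409,-0.0584,0.001],[0,0,0]],
    [[0.0452,-0.0645,0.001],[0,0,0]],
    [[0.0488,-0.0696,0.001],[0,0,0]],
  ],
)

```text
clock: 14.75
tool_pos: [473.6, 43.6, 72.1]
eef_rot: [0.688, -0.257, 0.658, -0.167]
ft_force: [-1.1, 0.6, -1.9]
width: 0.266
```

Run:
```python
from h import *
sent([0.0488,-0.0696,0.001],[0,0,0]); pnow()
lgoal(-20,9.5)
p,d=get_image('side'); cv2.imwrite('pics/s11.png',cv2.resize(p[120:320,180:440,::-1],None,fx=3,fy=3))
```

```text
t 14.75 pos [473.6  43.6  72.1] dpos(meas-cmd) [-0.4 -0.7  0. ] ang 0.05 F [-1.1  0.6 -1.9] w 0.266 q [ 0.49  0.5   2.03 -0.71  0.98  0.87]
pusher o [478.3   1.7   9.5] lane x -57.2 y 0.4 z 9.5 yaw err -0.06 tilt 0.07
row [[0.0267, -0.0382, 0.0003], [-0.0001, -0.0, 0.0004]] mm 37 deg 0 rows>= 0.7
```

View pics/s11.png

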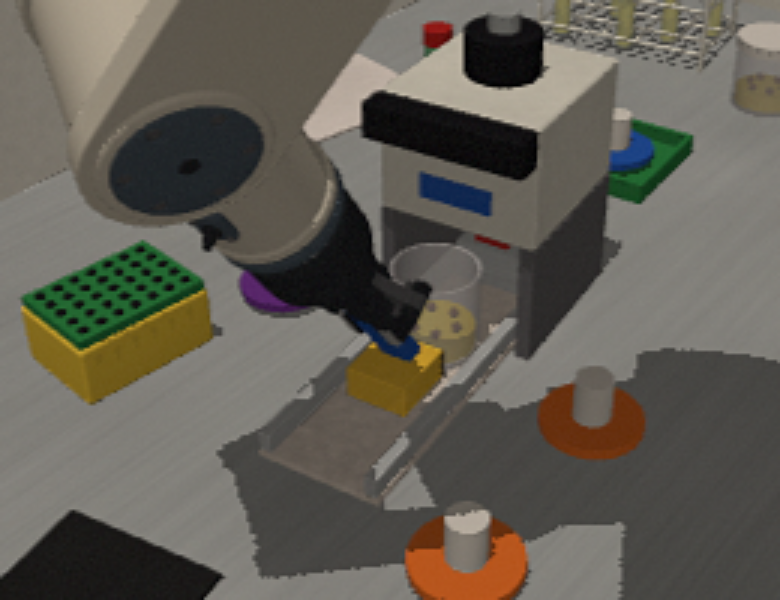

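Call:
jog_arm(
  increments=[
    [[0.0022,-0.0031,0],[0,0,0]],
    [[0.005,-0.0072,0],[0,0,0]],
    [[0.0086,-0.0123,0],[0,0,0]],
    [[0.0122,-0.0174,0],[0,0,0]],
    [[0.0158,-0.0225,0],[0,0,0]],
    [[0.0186,-0.0266,0],[0,0,0]],
    [[0.0215,-0.0307,0],[0,0,0]],
    [[0.0237,-0.0338,0],[0,0,0]],
    [[0.0258,-0.0369,0],[0,0,0]],
    [[0.0272,-0.0389,0],[0,0,0]],
    [[0.0287,-0.041,0],[0,0,0]],
  ],
)

```text
clock: 15.9
tool_pos: [479.0, 4.3, 72.1]
eef_rot: [0.688, -0.258, 0.658, -0.167]
ft_force: [-0.5, 0.9, -2.8]
width: 0.27
```

Run:
```python
from h import *
sent([0.0287,-0.041,0],[0,0,0]); pnow()
p,d=get_image('side'); cv2.imwrite('pics/s12.png',cv2.resize(p[120:320,180:440,::-1],None,fx=3,fy=3))
```

```text
t 15.9 pos [479.    4.3  72.1] dpos(meas-cmd) [-0.4 -0.3  0. ] ang 0.05 F [-0.5  0.9 -2.8] w 0.27 q [ 0.41  0.49  2.06 -0.76  0.94  0.84]
pusher o [483.6 -37.5   9.5] lane x -17.5 y 0.6 z 9.5 yaw err -0.05 tilt 0.07
```

View pics/s12.png

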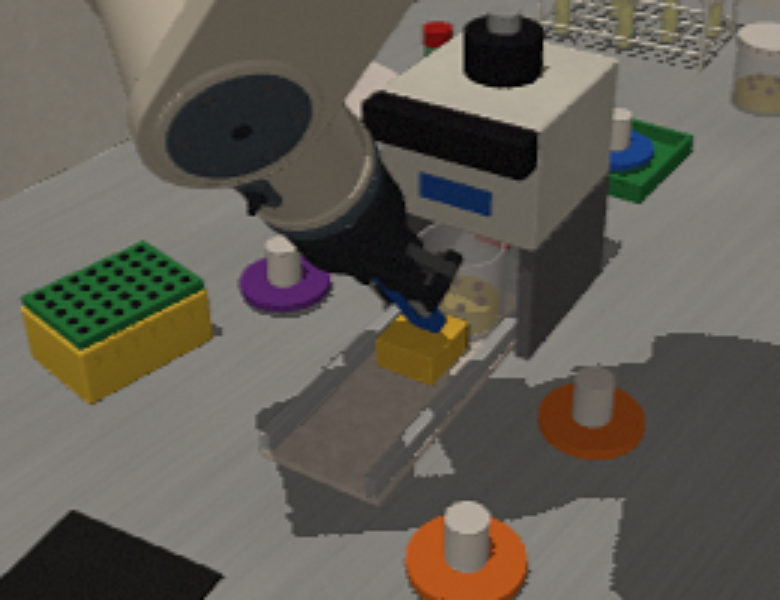

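Call:
jog_arm(
  increments=[
    [[0.0011,-0.0016,0],[0,0,0]],
    [[0.0022,-0.0031,0],[0,0,0]],
    [[0.0032,-0.0046,0],[0,0,0]],
    [[0.0043,-0.0061,0],[0,0,0]],
    [[0.0054,-0.0077,0],[0,0,0]],
  ],
)

```text
clock: 16.45
tool_pos: [480.0, -3.1, 72.1]
eef_rot: [0.688, -0.258, 0.658, -0.167]
ft_force: [-0.5, 1.6, -2.2]
width: 0.266
```

Call:
jog_arm(
  increments=[
    [[0.0007,-0.001,0],[0,0,0]],
    [[0.0014,-0.002,0],[0,0,0]],
    [[0.0022,-0.0031,0],[0,0,0]],
  ],
)

```text
clock: 16.75
tool_pos: [480.4, -6.0, 72.1]
eef_rot: [0.688, -0.258, 0.658, -0.167]
ft_force: [0.4, 1.1, -3.2]
width: 0.269
```

Call:
jog_arm(
  increments=[
    [[0.0007,-0.001,0],[0,0,0]],
    [[0.0014,-0.002,0],[0,0,0]],
    [[0.0022,-0.0031,0],[0,0,0]],
  ],
)

```text
clock: 17.05
tool_pos: [480.8, -9.0, 72.1]
eef_rot: [0.688, -0.258, 0.658, -0.167]
ft_force: [-0.3, 2.4, -1.9]
width: 0.271
```

Run:
```python
from h import *
sent([0.0054,-0.0077,0],[0,0,0]);sent([0.0022,-.0031,0],[0,0,0]);sent([0.0022,-.0031,0],[0,0,0]); pnow()
```

```text
t 17.05 pos [480.8  -9.   72.1] dpos(meas-cmd) [ 0.4 -6.2 -0. ] ang 0.04 F [-0.3  2.4 -1.9] w 0.271 q [ 0.39  0.49  2.07 -0.77  0.92  0.83]
t 17.05 pos [480.8  -9.   72.1] dpos(meas-cmd) [ 0.  -3.2 -0. ] ang 0.04 F [-0.3  2.4 -1.9] w 0.271 q [ 0.39  0.49  2.07 -0.77  0.92  0.83]
t 17.05 pos [480.8  -9.   72.1] dpos(meas-cmd) [-0.4 -0.2  0. ] ang 0.04 F [-0.3  2.4 -1.9] w 0.271 q [ 0.39  0.49  2.07 -0.77  0.92  0.83]
pusher o [485.5 -50.9   9.5] lane x -4.1 y 0.6 z 9.5 yaw err -0.05 tilt 0.07
```

Call:
jog_arm(
  increments=[
    [[0.0007,-0.001,0],[0,0,0]],
    [[0.0014,-0.002,0],[0,0,0]],
    [[0.0022,-0.0031,0],[0,0,0]],
  ],
)

```text
clock: 17.35
tool_pos: [481.2, -12.1, 72.1]
eef_rot: [0.688, -0.258, 0.658, -0.167]
ft_force: [-0.7, 1.3, -2.2]
width: 0.271
```

Call:
jog_arm(
  increments=[
    [[0.0007,-0.001,0],[0,0,0]],
    [[0.0014,-0.002,0],[0,0,0]],
    [[0.0022,-0.0031,0],[0,0,0]],
  ],
)

```text
clock: 17.65
tool_pos: [481.9, -13.6, 71.9]
eef_rot: [0.689, -0.256, 0.658, -0.166]
ft_force: [-7.1, 18.4, 6.5]
width: 0.263
```

Run:
```python
from h import *
sent([0.0022,-.0031,0],[0,0,0]);sent([0.0022,-.0031,0],[0,0,0]); pnow()
T=tool()
p,d=get_image('side'); cv2.imwrite('pics/s13.png',cv2.resize(p[140:290,220:420,::-1],None,fx=4,fy=4)); cv2.imwrite('pics/s13f.png',p[:,:,::-1]); np.save('s13.npy',d)
p,d=get_image('wrist'); cv2.imwrite('pics/w13.png',p[:,:,::-1]); np.save('w13.npy',d); np.save('w13T.npy',T)
p,d=get_image('scene'); cv2.imwrite('pics/c13.png',cv2.resize(p[130:280,220:420,::-1],None,fx=4,fy=4))
st=manip.get_state(); print(st['ft_force'],st['moment'])
```

```text
t 17.65 pos [481.9 -13.6  71.9] dpos(meas-cmd) [ 0.2 -1.8 -0.2] ang 0.21 F [-7.1 18.4  6.5] w 0.263 q [ 0.37  0.48  2.07 -0.78  0.92  0.83]
t 17.65 pos [481.9 -13.6  71.9] dpos(meas-cmd) [-0.2  1.3 -0.2] ang 0.21 F [-7.1 18.4  6.5] w 0.263 q [ 0.37  0.48  2.07 -0.78  0.92  0.83]
pusher o [486.6 -55.3   9.1] lane x 0.4 y 1.1 z 9.1 yaw err -0.09 tilt 0.14
[-4.92824197 13.22945644  1.7137484 ] [ 2.40891904  0.84082193 -0.36068641]
```

View pics/s13.png

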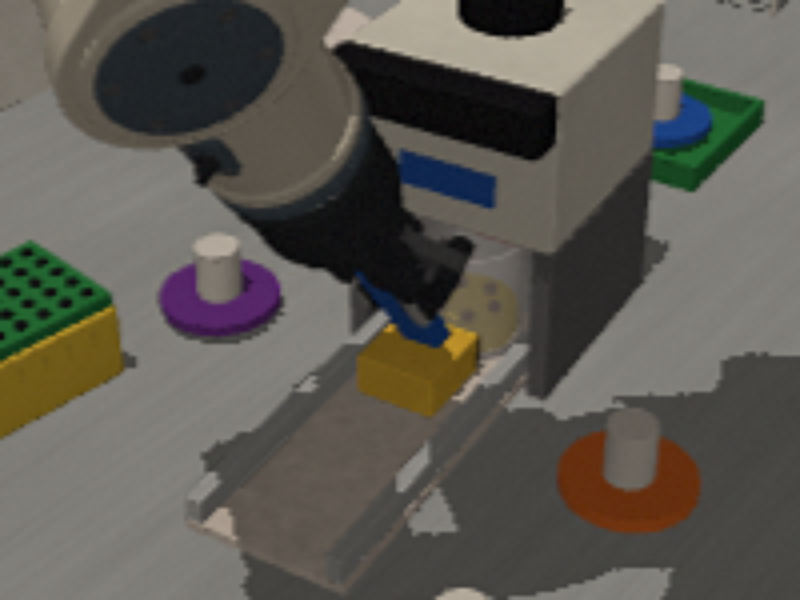

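View pics/w13.png

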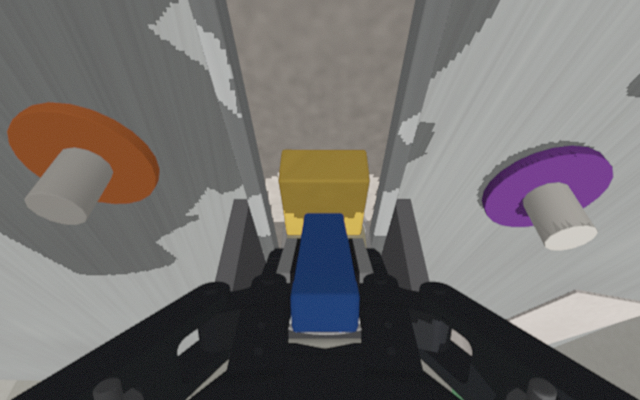

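View pics/c13.png

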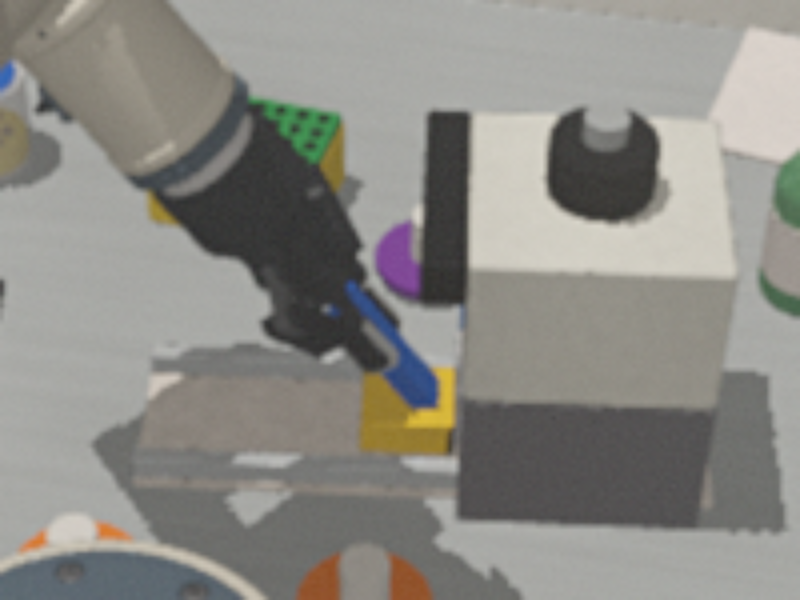

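The jump to about 18 N at pusher front ≈ 0 mm in the lane means the jar is on the hard block. The gripper is clear of the visor in both views. One confirming tap next: back off, then press again slightly less.

Call:
jog_arm(
  increments=[
    [[-0.0007,0.001,0],[0,0,0]],
    [[-0.0018,0.0026,0],[0,0,0]],
    [[-0.0018,0.0026,0],[0,0,0]],
  ],
)

```text
clock: 18.1
tool_pos: [481.2, -12.6, 72.0]
eef_rot: [0.688, -0.258, 0.658, -0.167]
ft_force: [0.7, 0.4, -2.0]
width: 0.269
```

Call:
jog_arm(
  increments=[
    [[0.0005,-0.0007,0],[0,0,0]],
    [[0.001,-0.0014,0],[0,0,0]],
    [[0.0016,-0.0023,0],[0,0,0]],
    [[0.0016,-0.0023,0],[0,0,0]],
  ],
)

```text
clock: 18.5
tool_pos: [481.8, -13.5, 71.9]
eef_rot: [0.689, -0.256, 0.658, -0.166]
ft_force: [-4.8, 13.0, 2.7]
width: 0.269
```

Run:
```python
from h import *
sent([-0.0018,.0026,0],[0,0,0]);sent([0.0016,-.0023,0],[0,0,0]); pnow()
```

```text
t 18.5 pos [481.8 -13.5  71.9] dpos(meas-cmd) [ 0.1 -1.1 -0.1] ang 0.2 F [-4.8 13.   2.7] w 0.269 q [ 0.38  0.48  2.07 -0.78  0.92  0.83]
t 18.5 pos [481.8 -13.5  71.9] dpos(meas-cmd) [-0.2  1.1 -0.1] ang 0.2 F [-4.8 13.   2.7] w 0.269 q [ 0.38  0.48  2.07 -0.78  0.92  0.83]
pusher o [486.5 -55.1   9.1] lane x 0.3 y 1.1 z 9.1 yaw err -0.09 tilt 0.13
```

Run:
```python
from h import *
b=(0,0,0)
lgoal(-5,9.5,bias=b); lgoal(-60,9.5,bias=b); lgoal(-110,40,bias=b);lgoal(-200,65,bias=b)
```

```text
row [[-0.0048, 0.0066, -0.0004], [-0.0001, -0.0, 0.0004]] mm 7 deg 0 rows>= 0.1
row [[-0.0443, 0.0629, -0.0002], [-0.0001, -0.0, 0.0004]] mm 62 deg 0 rows>= 1.2
row [[-0.1114, 0.0922, 0.0001], [-0.0001, -0.0, 0.0004]] mm 116 deg 0 rows>= 2.3
row [[-0.2015, 0.1664, 0.0005], [-0.0001, -0.0, 0.0004]] mm 209 deg 0 rows>= 4.2
```

Call:
jog_arm(
  increments=[
    [[-0.0014,0.002,0],[0,0,0]],
    [[-0.005,0.007,0],[0,0,0]],
    [[-0.015,0.0213,0],[0,0,0]],
    [[-0.03,0.0427,0],[0,0,0]],
    [[-0.045,0.063,0],[0,0,0]],
    [[-0.075,0.076,0],[0,0,0]],
    [[-0.111,0.092,0],[0,0,0]],
    [[-0.145,0.12,0],[0,0,0]],
    [[-0.18,0.149,0],[0,0,0]],
    [[-0.2,0.166,0],[0,0,0]],
    [[-0.2,0.166,0],[0,0,0]],
  ],
)

```text
clock: 19.6
tool_pos: [454.7, 187.7, 127.4]
eef_rot: [0.689, -0.258, 0.657, -0.166]
ft_force: [0.4, 0.1, -3.3]
width: 0.266
```

Run:
```python
from h import *
sent([-.2,.166,0],[0,0,0]); pnow()
f=[.1,-.995,0]
pgoal([500.5,290,60],f); pgoal([500.5,290,9],f); pgoal([500.5,290,5],f)
for n in ['side']:
    p,d=get_image('side'); cv2.imwrite('pics/s14.png',cv2.resize(p[140:290,220:420,::-1],None,fx=4,fy=4)); cv2.imwrite('pics/s14f.png',p[:,:,::-1]); np.save('s14.npy',d)
p,d=get_image('wrist'); cv2.imwrite('pics/w14.png',p[:,:,::-1])
```

```text
t 19.6 pos [454.7 187.7 127.4] dpos(meas-cmd) [-0.   3.5  0.5] ang 0.2 F [ 0.4  0.1 -3.3] w 0.266 q [ 0.73  0.48  1.87 -0.54  1.21  0.89]
pusher o [459.6 145.9  64.6] lane x -202.6 y 1.0 z 64.6 yaw err 0.11 tilt 0.12
row [[-0.0966, 0.1471, 0.0775], [0.0084, 0.0059, 0.0004]] mm 154 deg 2 rows>= 3.1
row [[-0.0444, 0.1837, 0.0773], [0.0084, 0.0059, 0.0004]] mm 163 deg 2 rows>= 3.3
row [[-0.0403, 0.1865, 0.0773], [0.0084, 0.0059, 0.0004]] mm 165 deg 2 rows>= 3.3
```

View pics/s14.png

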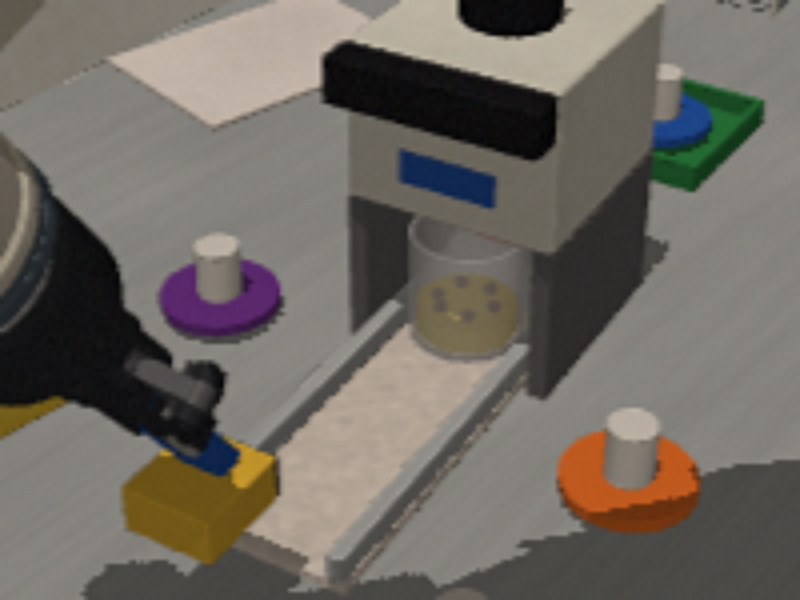

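View pics/w14.png

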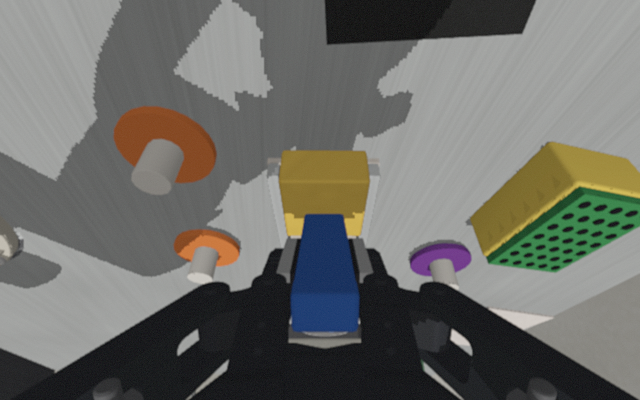

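Run:
```python
from h import *
c,T=cam('side')
for px,z in [((465,357),6),((408,235),78),((528,235),78)]:
    w=onz(c,T,220+px[0]/4-.4,140+px[1]/4-.4,z)-S0; print(round(w@LX,1),round(w@LY,1),z)
L=cloud(c,T,np.load('s14.npy'))-S0; a,b,z=L@LX,L@LY,L[...,2]
m=(z>25)&(z<76)&(a>-20)&(a<40)&(abs(b)<36); q=np.stack([a[m],b[m]],1); print(len(q))
from scipy.optimize import least_squares
print(least_squares(lambda p:np.hypot(q[:,0]-p[0],q[:,1]-p[1])-35,[35,0],loss='soft_l1').x)
```

```text
8.3 -7.1 6
10.4 33.3 78
45.6 -27.1 78
526
[32.2264845   6.19466324]
```

Call:
jog_arm(
  increments=[
    [[-0.03,0.05,0.026],[0.004,0.003,0]],
    [[-0.065,0.1,0.052],[0.008,0.006,0]],
    [[-0.09,0.137,0.072],[0.008,0.006,0]],
    [[-0.0965,0.147,0.0775],[0.008,0.006,0]],
    [[-0.08,0.1585,0.0775],[0.008,0.006,0]],
    [[-0.06,0.173,0.0775],[0.008,0.006,0]],
    [[-0.045,0.1835,0.0775],[0.008,0.006,0]],
    [[-0.0444,0.1837,0.0775],[0.008,0.006,0]],
    [[-0.0444,0.1837,0.0775],[0.008,0.006,0]],
  ],
)

```text
clock: 20.6
tool_pos: [496.7, 330.4, 71.1]
eef_rot: [0.684, -0.248, 0.662, -0.178]
ft_force: [0.5, 0.7, -3.4]
width: 0.268
```

Run:
```python
from h import *
sent([-.0444,.1837,.0775],[.008,.006,0]); pnow()
p,d=get_image('side'); cv2.imwrite('pics/s15.png',cv2.resize(p[220:390,120:340,::-1],None,fx=3.5,fy=3.5)); pnow()
```

```text
t 20.6 pos [496.7 330.4  71.1] dpos(meas-cmd) [-0.6 -1.5 -0.6] ang 0.16 F [ 0.5  0.7 -3.4] w 0.268 q [ 0.83  0.72  1.56 -0.46  1.32  0.95]
pusher o [499.9 288.3   8.5] lane x -338.4 y 59.7 z 8.5 yaw err -1.89 tilt 0.22
pusher o [500.4 289.1   9.2] lane x -339.1 y 60.4 z 9.2 yaw err -1.88 tilt 0.12
```

View pics/s15.png

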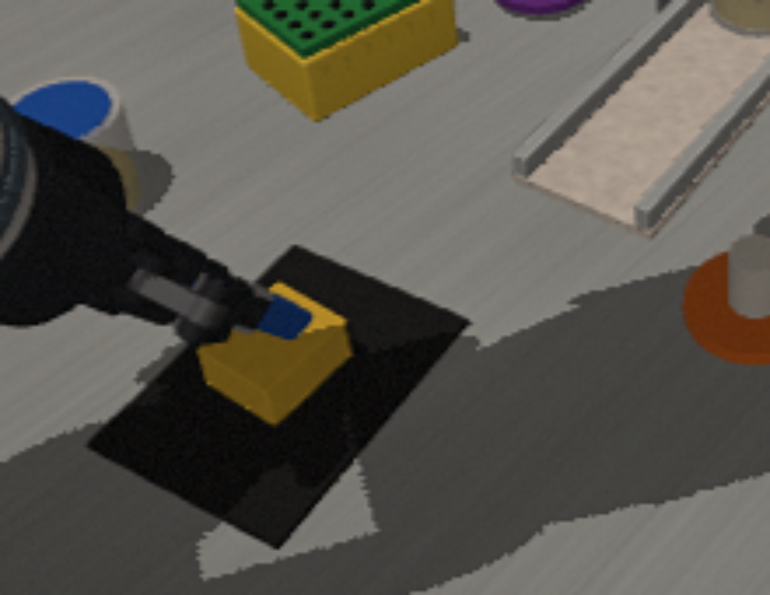

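Call:
jog_arm(
  increments=[
    [[0.0015,0.0011,0],[0,0,0]],
    [[0.0031,0.0021,0],[0,0,0]],
    [[0.0046,0.0032,0],[0,0,0]],
    [[0.0051,0.0036,0],[0,0,0]],
    [[0.0051,0.0036,0],[0,0,0]],
  ],
)

```text
clock: 21.15
tool_pos: [497.1, 331.9, 66.8]
eef_rot: [0.685, -0.247, 0.662, -0.178]
ft_force: [-0.4, -0.4, -3.3]
width: 0.269
```

Run:
```python
from h import *
sent([.0051,.0036,0],[0,0,0]); pnow()
```

```text
t 21.15 pos [497.1 331.9  66.8] dpos(meas-cmd) [-0.2 -0.1  0.1] ang 0.04 F [-0.4 -0.4 -3.3] w 0.269 q [ 0.83  0.73  1.56 -0.46  1.31  0.96]
pusher o [500.4 289.9   4.2] lane x -339.9 y 60.5 z 4.2 yaw err -1.84 tilt 0.08
```

Still carrying the pusher's weight (−3.3 N), so I'll lower another millimetre or so.

Call:
jog_arm(
  increments=[
    [[0.0007,0.0005,0],[0,0,0]],
    [[0.0014,0.001,0],[0,0,0]],
    [[0.0014,0.001,0],[0,0,0]],
  ],
)

```text
clock: 21.45
tool_pos: [497.2, 331.9, 66.7]
eef_rot: [0.685, -0.247, 0.662, -0.178]
ft_force: [-3.5, 1.5, 7.3]
width: 0.27
```

Run:
```python
from h import *
sent([.0014,.001,0],[0,0,0]); pnow()
```

```text
t 21.45 pos [497.2 331.9  66.7] dpos(meas-cmd) [-0.1 -0.1  1.4] ang 0.08 F [-3.5  1.5  7.3] w 0.27 q [ 0.83  0.73  1.56 -0.46  1.31  0.96]
pusher o [500.5 289.9   4.1] lane x -339.9 y 60.6 z 4.1 yaw err -1.87 tilt 0.11
```

On the pad with 7 N of support, so I'll release.

Call:
jog_arm(
  increments=[
    [[0,0,0],[0,0,0]],
    [[0,0,0],[0,0,0]],
    [[0,0,0],[0,0,0]],
    [[0,0,0],[0,0,0]],
    [[0,0,0],[0,0,0]],
  ],
  fingers=0.3,
)

```text
clock: 21.95
tool_pos: [497.1, 331.8, 65.2]
eef_rot: [0.685, -0.247, 0.662, -0.178]
ft_force: [0.1, -0.5, -0.0]
width: 0.648
```

Call:
jog_arm(
  increments=[
    [[-0.01,0,0],[0,0,0]],
    [[-0.03,0,0],[0,0,0]],
    [[-0.06,0,0],[0,0,0]],
    [[-0.1,0,0],[0,0,0]],
    [[-0.15,0,0],[0,0,0]],
    [[-0.2,0,0],[0,0,0]],
    [[-0.2,0,0],[0,0,0]],
    [[-0.2,0,0],[0,0,0]],
  ],
)

```text
clock: 22.75
tool_pos: [487.4, 424.5, 197.8]
eef_rot: [0.686, -0.247, 0.662, -0.177]
ft_force: [0.0, -0.1, -0.9]
width: 0.649
```

Run:
```python
from h import *
sent([-.2,0,0],[0,0,0])
for n in ['scene','side','wrist']:
    p,d=get_image(n); cv2.imwrite(f'pics/{n}_end.png',p[:,:,::-1]); np.save(f'{n}_end.npy',d)
np.save('endT.npy',tool())
```

```text
t 22.75 pos [487.4 424.5 197.8] dpos(meas-cmd) [-0.2  1.2  1.4] ang 0.16 F [ 0.  -0.1 -0.9] w 0.649 q [ 0.92  0.67  1.34 -0.4   1.6   0.9 ]
```

View pics/scene_end.png

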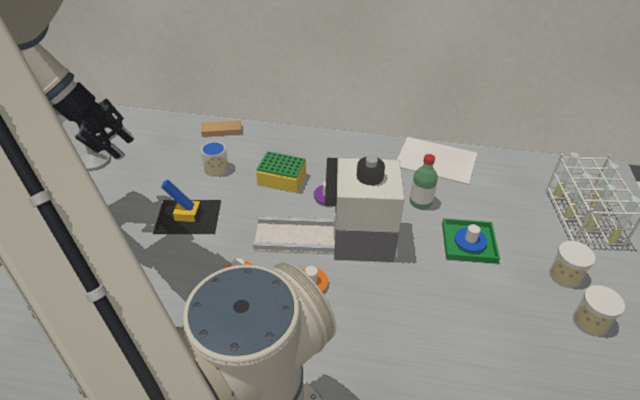

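View pics/side_end.png

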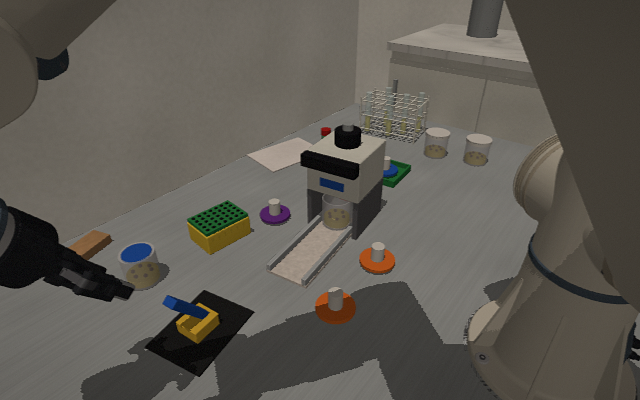

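View pics/wrist_end.png

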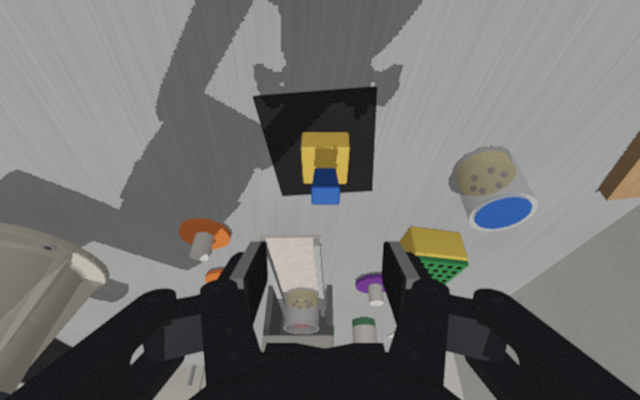

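Run:
```python
from h import *
L0=tool()
for n in ['scene','side','wrist']:
    c,T=cam(n,np.load('endT.npy')); D=np.load(f'{n}_end.npy'); im=cv2.imread(f'pics/{n}_end.png'); P=cloud(c,T,D);hsv=cv2.cvtColor(im,cv2.COLOR_BGR2HSV);H,S,V=[hsv[...,i].astype(int) for i in range(3)]
    y=(H>15)&(H<32)&(S>140)&(abs(P[...,0]-500)<60)&(P[...,1]>260)&(P[...,1]<370)&(D>0)&(P[...,2]>26)&(P[...,2]<36); print(n,'foot',cv2.minAreaRect(P[y][:,:2].astype(np.float32)),np.median(P[y][:,2]))
from cell import close_job
print(close_job())
```

```text
scene foot ((495.55303955078125, 319.8974609375), (51.4749755859375, 56.00393295288086), 5.463404178619385) 29.48526363492857
side foot ((499.39990234375, 319.75), (52.20749282836914, 56.702972412109375), 5.1784257888793945) 30.458744109860106
wrist foot ((498.0806884765625, 317.9926452636719), (49.95119857788086, 55.36476135253906), 5.764575004577637) 31.23444211023596
the job is handed in; nothing more can be done
None
```

I did all three steps and handed the job in; it gave no verdict.

- **Cap:** it lies flat in the green tray, about 3 mm from the tray's centre by the wrist camera just after release. The last scene view still shows it there.
- **Jar:** I pushed it home with the pusher only. The force jumped to about 18 N with the pusher's front at the hood's front. After backing off about 2.5 mm, a second light tap met the stop at the same place, at about 13 N.
- **Pusher:** it stands upright on its pad, released. The middle of its foot is within about 6 mm of the pad's centre by all three cameras.
- **Bystanders:** the tip box, bottle and spare jar look unmoved in the before and after pictures. I did not measure them. The robot stood clear when I handed in.

**Not confirmed or in disagreement:**
- I could not read the stop feeler. "Fully home" rests on the force jump, the repeated contact point and the jar's position.
- The pusher's position puts the jar centre at about 35 mm inside the hood. A rough depth fit gave 32 mm, with a sideways offset of 6 mm that the lane does not allow. I take that offset as measurement error through the clear jar. Both values fall in the expected 30–55 mm range.

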